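# Put the brass fitting under the microscope

## Task

Take the grey bracket off the brass fitting in the blue crate and put it in the orange tray, then pick out the brass fitting and lay it gently in the cradle on the microscope's pulled-out carriage, down between the black lips. Push the carriage fully home by its red tab so that the fitting is under the lens. Leave the other parts in the crate, leave the white bottle standing where it is, and don't bump the microscope.

Things in the scene. Friction and masses are not known exactly. Their poses are not given: they have to be found in the camera images.
- fitting_c (a point): centre of the one brass (golden) pipe fitting to inspect, loose, about 0.25 kg, 84 x 30 x 30 mm: a round waist 20 mm in diameter and 56 mm long between two square flanges 30 x 30 mm, each 14 mm thick. It lies on flange flats on the crate's floor, its long axis (own x) level, centre 15 mm above the floor; at the start a grey bracket stands over its waist and only the ends show. Both ends and all four sides are alike
- bracket_c (a point): centre of the loose grey sheet-metal bracket, an upside-down U about 0.1 kg: 36 mm along own x (nearly along the fitting), 38 mm across its legs (own y), 38 mm high (z), sheet 4 mm thick, 30 mm clear between the legs and 34 mm under the top. It stands on the crate's floor over the fitting's waist; pinch it across the outside of its legs. The centre is 19 mm above its feet
- crate: blue open crate, fixed to the bench: outside 230 x 230 x 45 mm, inside 220 x 220 mm, floor and walls 5 mm thick. Origin: centre of its underside on the bench; x and y along its sides, z up
- tray_in (a point): centre of the inner floor of the low orange tray, fixed to the bench: outside 130 x 130 x 22 mm, walls 4 mm thick, its inner floor 4 mm above the bench; x and y along its sides
- nest (a point): centre of the cradle floor on the microscope's aluminium carriage, 36 mm above the bench; z up, y along the slide (+y inwards, to the lens axis). Black lips 10 mm high and 4 mm thick stand round the places of the two flanges and leave the fitting, laid with its long axis along y, 4 mm of play on every side: side lips with inner faces at x = +-19 mm only at |y| 30 to 46 mm, end stops with inner faces at y = +-46 mm. The middle (|y| under 30 mm) is open for fingers at the waist
- tab (a point): centre of the red upright push tab on the carriage, 132 mm from the cradle's centre towards the cradle's -y: 50 mm wide (x), 10 mm thick (y), 34 mm high (its foot on the plate 36 mm above the bench, top at 70 mm). Same axes as the cradle; push it along +y
- carriage (a joint): travel of the carriage in m: 0 = fully home against its stop with the cradle under the lens, up to 0.19 = pulled out along the cradle's -y. Slides level with about 2 N of friction and stays where it is left
- scope_head: the white stereo microscope, fixed. Origin: on the bench surface below the lens axis; y along the slide. The black ring light on the axis (radius 40 mm) has its underside 165 mm above the bench; the head above it, from 250 to 380 mm, is about 100 mm wide in x and 85 mm in y; twin eyepieces stick out to +x; the column stands 135 mm away on the +y side, up to 320 mm high
- spare0_c (a point): centre of a loose steel (silver) fitting in the crate, same shape as the brass one (84 x 30 x 30 mm, long axis own x); to be left in the crate
- spare1_c (a point): centre of a loose steel (silver) fitting in the crate, same shape as the brass one (84 x 30 x 30 mm, long axis own x); to be left in the crate
- spare2_c (a point): centre of a loose steel (silver) fitting in the crate, same shape as the brass one (84 x 30 x 30 mm, long axis own x); to be left in the crate
- bushing: loose copper-coloured bushing in the crate, 30 mm across and 16 mm high, hole 16 mm; origin: centre of its underside; to be left in the crate
- plug0: small loose dark steel plug in the crate, 22 mm across and 16 mm high; origin: centre of its underside; to be left in the crate
- plug1: small loose dark steel plug in the crate, 22 mm across and 16 mm high; origin: centre of its underside; to be left in the crate
- plug2: small loose dark steel plug in the crate, 22 mm across and 16 mm high; origin: centre of its underside; to be left in the crate
- plug3: small loose dark steel plug in the crate, 22 mm across and 16 mm high; origin: centre of its underside; to be left in the crate
- cleaner: loose white bottle with a red cap, 56 mm across, 130 mm high, standing beside the carriage, origin at its foot; leave it where it stands
Mind the look-alikes: they are no part of the job. Leave any pink look-alike of the part that bears spare0_c alone.

How it is judged (in metres and radians):
On the way, in this order (a step that is already met when the one before it is completed fails the run):
1. the bracket is in the orange tray (x of bracket_c in the frame of tray_in between -0.058 and 0.058 m and y of bracket_c in the frame of tray_in between -0.058 and 0.058 m and z of bracket_c in the frame of tray_in below 0.03 m), for 0.2 s.
2. the brass fitting lies in the cradle while the carriage is still out (x of fitting_c in the frame of nest between -0.007 and 0.007 m and y of fitting_c in the frame of nest between -0.007 and 0.007 m and z of fitting_c in the frame of nest between 0.01 and 0.019 m and angle between the x axis of fitting_c and the y axis of nest, either way round below 0.2 rad and value of joint carriage above 0.1 m), for 0.2 s.
At the end, for the whole second after the job is handed in: Fitting in the cradle: centre within 7 mm in x and y, 10 to 19 mm above its floor, axis within 0.2 rad of the slide; carriage within 6 mm of home; bracket centre within 58 mm (x, y) of the tray's, under 30 mm up; the eight other parts inside the crate; fitting and bracket at rest (all of step 1 and x of fitting_c in the frame of nest between -0.007 and 0.007 m and y of fitting_c in the frame of nest between -0.007 and 0.007 m and z of fitting_c in the frame of nest between 0.01 and 0.019 m and angle between the x axis of fitting_c and the y axis of nest, either way round below 0.2 rad and value of joint carriage below 0.006 m and x of spare0_c in the frame of crate between -0.11 and 0.11 m and y of spare0_c in the frame of crate between -0.11 and 0.11 m and z of each of spare0_c, spare1_c, spare2_c, bushing, plug0, plug1, plug2, plug3 in the frame of crate below 0.045 m and x of spare1_c in the frame of crate between -0.11 and 0.11 m and y of spare1_c in the frame of crate between -0.11 and 0.11 m and x of spare2_c in the frame of crate between -0.11 and 0.11 m and y of spare2_c in the frame of crate between -0.11 and 0.11 m and x of bushing in the frame of crate between -0.11 and 0.11 m and y of bushing in the frame of crate between -0.11 and 0.11 m and x of plug0 in the frame of crate between -0.11 and 0.11 m and y of plug0 in the frame of crate between -0.11 and 0.11 m and x of plug1 in the frame of crate between -0.11 and 0.11 m and y of plug1 in the frame of crate between -0.11 and 0.11 m and x of plug2 in the frame of crate between -0.11 and 0.11 m and y of plug2 in the frame of crate between -0.11 and 0.11 m and x of plug3 in the frame of crate between -0.11 and 0.11 m and y of plug3 in the frame of crate between -0.11 and 0.11 m and linear speed of each of fitting, bracket below 0.02 m/s); the robot touches nothing.
It fails at once if the microscope is bumped (more than 5 N from the robot) (contact force between scope_head and the arm above 5 N or contact force between scope_head and the fingers above 5 N).
It fails at once if the fitting is dropped into the cradle (let go and falling faster than 0.5 m/s, about 13 mm of fall) (horizontal distance between fitting_c and nest below 0.08 m and linear speed of fitting above 0.5 m/s and contact force between fitting and the fingers below 0.1 N).
It fails at once if the white bottle is moved by more than 30 mm (distance of cleaner from where it was at the start of the episode above 0.03 m).
It also fails if it takes over 70 s, if anything falls off the work surface, if the arm or the gripper's body presses on something with over 40 N, if the wrist force passes 120 N, or if a joint passes its speed limit or range.

## Robot

A 6-joint arm with a two-finger parallel gripper is mounted at the origin on the work surface. World frame = base frame: x ahead of the robot, y to its left, z up, the work surface at z = 0. Lengths are in mm, angles in degrees, forces in N, time in s.
With the tool pointing down it reaches from about 350 to 925 mm from the base axis. Payload 6.4 kg.
Tool frame: the origin (TCP) lies on the centre line of the jaws, within the pads' length; the fingertips stand 17 mm ahead of it and the grasp point (between the pads) lies 2 mm behind it; z points along the fingers, y is the direction in which the jaws open and shut (so a half turn about z gives the same grasp; the last joint's range is limited). The gripper opens to 85 mm and grips with 20 to 120 N. Pads are 22 mm wide; open, the fingers measure 114 mm over their backs; the gripper's body (76 mm by 85 mm) begins 54 mm behind the grasp point. The pads swing forward as they close: fully open they stand 13 mm farther back than shut.
Start: joints at [-85.033, 14.043, 89.255, -0, 76.702, -9.975], TCP at [167.609, -628.03, 248.29] pointing down, gripper open.
Joint ranges: [-179.41, 179.41], [-58.25, 129.5], [7.25, 145.43], [-54.29, 234.29], [11.92, 165.04], [-157.13, 157.13]. Speed limits (degrees/s): [147.25, 147.25, 180, 180, 180, 180].

## Interface

Orientations are given as [roll, pitch, yaw] about the fixed x, y, z axes, in that order (R = Rz(yaw) Ry(pitch) Rx(roll)).
In Python, from bench import manip, cams, ticket gives the robot as it stands.
- The arm moves only by the tool play_rows, never from a script. Its argument "increments" is a list of rows, each a list of 3 entries, a list of its own where there are three numbers: the finger opening in mm, from 0 to 85.4, then the shift along the tool's x, y, z in mm, then the turn about the tool's z in rad. In form: [[jaw, [tx, ty, tz], turn], ...]. A call has 1 to 5 rows; each row is the pose to reach, as a shift and turn from the pose commanded when the call began, along the tool's axes at that moment; what a row does not reach only later rows make up. A row lasts 1/12 s, in which the tool goes at most 41.7 mm and 7.16 degrees, less where a joint would pass 70% of its speed; a pose out of reach is approached as far as the arm can. A call with a gripper value outside its range is refused whole. The fingers move at their own pace and stop on an object; "grip_force" is the grip in N (left out, the last holds). Time passes only in rows, so rows that repeat a pose let the fingers close. It gives the time, the measured TCP pose, the force and the opening at its end, in the units of the state.
- manip.state(): the state, without advancing time (a new reading comes with each control period).
- cams.get_image(name): name is "scene" or "top" or "wrist"; returns (picture, depth): 480x640x3 uint8, red, green, blue; 480x640 float32, mm along the optical axis (not along the pixel's ray), 0 where there is no reading.
- cams.camera_params(name): a dict with "mtx" (3x3 intrinsics, pixels), "k1" (the pictures are not rectified: a ray, as slopes to the right and down, at radius r is drawn at 1 + k1 r^2 times it, then the intrinsics apply), "extrinsics" (4x4, takes a point from camera to world coordinates); the wrist camera has in their place "tool_from_camera" (4x4, takes a point from camera to tool coordinates, whose origin is the TCP and whose axes are the flange's). Camera axes: x right, y down, z forward; pixel columns grow to the right and rows downward; lengths in mm; the calibration is good to about 2 mm. A picture is of the moment at which its call begins: read the wrist's pose just before it. camera_params takes no time and is no camera call.
- ticket.hand_in(): hands the job in, once; it reports no verdict.
The state is a dict: "t": time; "joints": joint angles; "qvel": joint speeds; "joint_torque": joint torques, N m; "eef_pos": TCP position; "tcp_rot": TCP orientation; "ft_force": force on the tool from outside, world axes, zero at the start; "moment": the same for the moment, N m; "grip_width": finger opening in mm.
Only numpy, scipy, OpenCV 4.12 (cv2) and the standard library are available. Lean on these libraries where they do the work, as an engineer would, in place of code of your own. Each camera call takes 0.05 s, during which the arm holds its last target.

## Working session

There is one attempt and no reset: what is moved stays moved. The work goes in short steps, Python scripts to look and compute and a tool call to move; the robot and the scene stay as the last step left them, time stands still between calls to the robot, and variables do not carry over. Pictures are saved under pics/ and viewed, and the job is handed in when it is done.

Besides the shell and the picture viewer there is one more tool, called after ">>>" as a command line: name --argument value ..., lists and objects as JSON in quotes. play_rows: Moves the arm, as the interface text tells. Its arguments: {"type":"object","properties":{"increments":{"type":"array","items":{"type":"array"}},"grip_force":{"type":"number"}},"required":["increments"]}

```bash
mkdir -p pics; ls; python3 - <<'E'
from bench import manip,cams,ticket
import cv2
s=manip.state();print(s)
for n in ["scene","top","wrist"]:
    p,d=cams.get_image(n);cv2.imwrite(f"pics/{n}0.png",p[...,::-1]);
    import numpy as np
    np.save(f"pics/{n}0_d.npy",d)
    print(n,cams.camera_params(n))
E
```

```text
pics
{'t': 0.0, 'joints': array([-8.50311866e+01,  1.40838613e+01,  8.93264343e+01,  1.77706085e-03,
        7.67012869e+01, -9.97463235e+00]), 'qvel': array([-0.03194581,  0.04303931, -0.06763275, -0.05201974,  0.00389385,
       -0.10505841]), 'joint_torque': array([-5.17592835e-04, -4.29507995e+01, -3.26126003e+01, -1.28290771e-04,
        5.39219705e-03,  1.39573473e-05]), 'eef_pos': array([ 167.58464652, -627.47385411,  247.1688753 ]), 'tcp_rot': array([-1.79890404e+02, -2.10299133e-02,  1.49430152e+01]), 'ft_force': array([ 0.11811442, -0.57722009, -0.10501081]), 'moment': array([ 0.04372522,  0.00518847, -0.04790669]), 'grip_width': 85.51217864272262}
scene {'mtx': array([[516.75752373,   0.        , 322.81988542],
       [  0.        , 516.75752373, 245.68674768],
       [  0.        ,   0.        ,   1.        ]]), 'k1': -0.04352635382861848, 'extrinsics': array([[ 5.64206246e-01,  5.21659786e-01, -6.39954983e-01,
         1.19648835e+03],
       [ 8.25624744e-01, -3.60125420e-01,  4.34342565e-01,
        -3.51315761e+02],
       [-3.88500766e-03, -7.73421457e-01, -6.3388023
[... 529 characters left out ...]
84279e-02, -9.96969788e-01,
         1.11614195e+03],
       [ 0.00000000e+00,  0.00000000e+00,  0.00000000e+00,
         1.00000000e+00]])}
wrist {'mtx': array([[381.91798968,   0.        , 321.0280383 ],
       [  0.        , 381.91798968, 243.92760803],
       [  0.        ,   0.        ,   1.        ]]), 'k1': -0.014214975802347266, 'tool_from_camera': array([[ 1.85048369e-03, -9.57764263e-01, -2.87548590e-01,
         7.23404766e+01],
       [ 9.99998276e-01,  1.72851406e-03,  6.78047178e-04,
        -5.43191947e-01],
       [-1.52377575e-04, -2.87549349e-01,  9.57765811e-01,
        -1.25502729e+02],
       [ 0.00000000e+00,  0.00000000e+00,  0.00000000e+00,
         1.00000000e+00]])}
```

View pics/scene0.png

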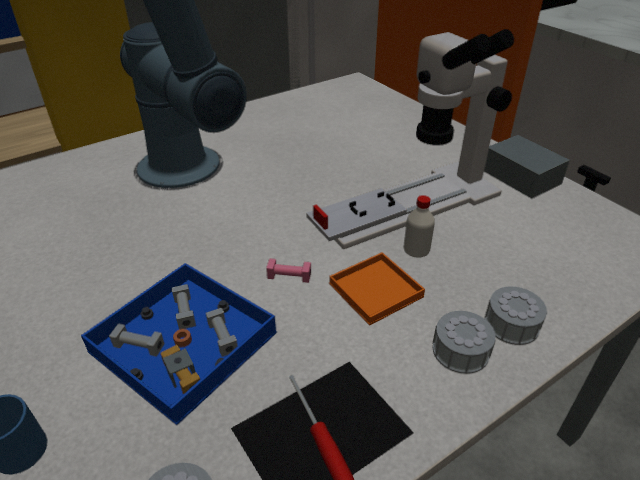

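View pics/top0.png

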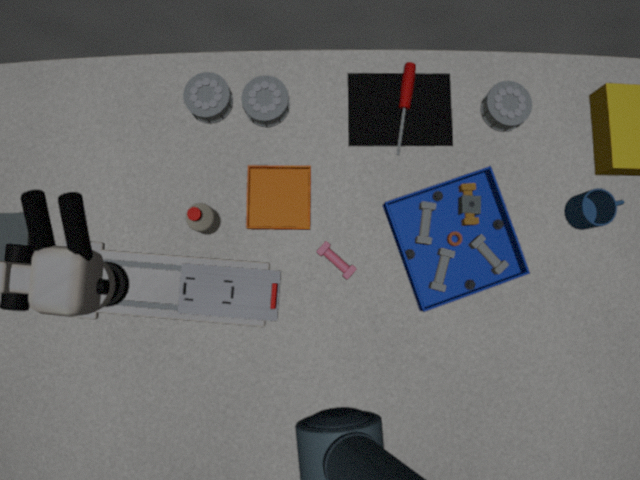

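View pics/wrist0.png

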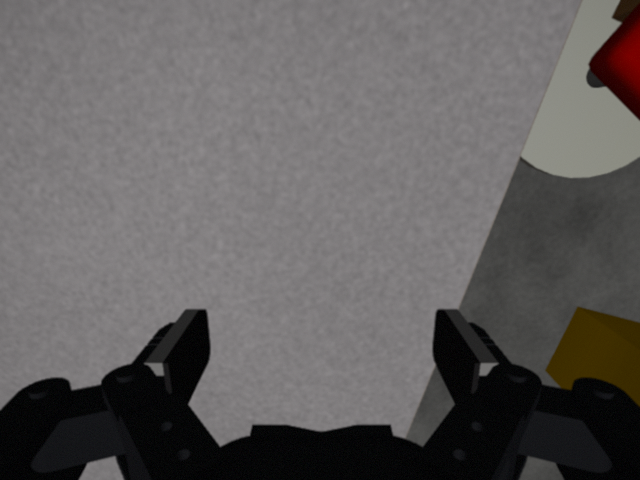

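The scene view and the top view agree. In the top view the bracket is at about (470,205), with gold ends at (468,188) and (472,218). The tray is at about (280,197), the cradle lips at about (208,290), the red tab at about (275,295) and the bottle at about (201,217). Next I'll measure the coarse positions.

```bash
cat > h.py <<'E'
import numpy as np,cv2
from scipy.spatial.transform import Rotation as Ro
from bench import manip,cams
def pose(s=None):
    s=s or manip.state()
    T=np.eye(4);T[:3,:3]=Ro.from_euler('xyz',s['tcp_rot'],degrees=True).as_matrix();T[:3,3]=s['eef_pos'];return T
def ext(n,T=None):
    c=cams.camera_params(n)
    return c,(c['extrinsics'] if n!='wrist' else T@c['tool_from_camera'])
def rays(n,uv,T=None):
    c,E=ext(n,T)
    uv=np.atleast_2d(np.array(uv,float))[:,None]
    p=cv2.undistortPoints(uv,c['mtx'],np.array([c['k1'],0,0,0,0.]))[:,0]
    d=np.c_[p,np.ones(len(p))]@E[:3,:3].T
    return E[:3,3],d
def onz(n,uv,z,T=None):
    o,d=rays(n,uv,T)
    return o+d*((z-o[2])/d[:,2])[:,None]
def proj(n,P,T=None):
    c,E=ext(n,T)
    P=np.atleast_2d(P);q=(P-E[:3,3])@E[:3,:3]
    return np.stack([c['mtx'][0,0]*0+0*q[:,0]]) if 0 else cv2.projectPoints(q,np.zeros(3),np.zeros(3),c['mtx'],np.array([c['k1'],0,0,0,0.]))[0][:,0]
def dep(n,d,uv,T=None,r=1):
    o,D=rays(n,uv,T)
    c,E=ext(n,T); out=[]
    for (u,v),dd in zip(np.atleast_2d(uv),D):
        w=d[int(v)-r:int(v)+r+1,int(u)-r:int(u)+r+1];w=w[w>0]
        out.append(o+dd*(np.median(w) if len(w) else np.nan))
    return np.array(out)
def tri(obs):
    A=np.zeros((3,3));b=np.zeros(3)
    L=[]
    for o,d in obs:
        d=d/np.linalg.norm(d);M=np.eye(3)-np.outer(d,d);A+=M;b+=M@o;L.append((o,d))
    p=np.linalg.solve(A,b)
    return p,[np.linalg.norm((np.eye(3)-np.outer(d,d))@(p-o)) for o,d in L]
def shot(name,n='wrist'):
    s=manip.state();T=pose(s)
    p,d=cams.get_image(n);cv2.imwrite(f"pics/{name}.png",p[...,::-1]);np.savez(f"pics/{name}.npz",p=p,d=d,T=T)
    return p,d,T
def load(name):
    z=np.load(f"pics/{name}.npz");return z['p'],z['d'],z['T']
def mask(p,lo,hi,k=0):
    m=cv2.inRange(cv2.cvtColor(p,cv2.COLOR_RGB2HSV),np.array(lo),np.array(hi))
    if k:m=cv2.morphologyEx(m,cv2.MORPH_OPEN,np.ones((k,k)))
    return m
def blobs(m,amin=20):
    c,_=cv2.findContours(m,cv2.RETR_EXTERNAL,cv2.CHAIN_APPROX_NONE)
    return sorted([x for x in c if cv2.contourArea(x)>=amin],key=cv2.contourArea,reverse=True)
E
python3 - <<'E'
from h import *
np.set_printoptions(precision=1,suppress=True)
p=cv2.imread('pics/top0.png')[...,::-1].copy();d=np.load('pics/top0_d.npy')
cv2.imwrite('pics/topz.png',cv2.resize(p[150:320,370:540],None,fx=4,fy=4,interpolation=cv2.INTER_CUBIC)[...,::-1])
for nm,lo,hi in [('orange',(5,180,120),(20,255,255)),('blue',(105,120,40),(125,255,255)),('red',(0,200,80),(4,255,255)),('gold',(15,100,100),(28,255,255))]:
    for b in blobs(mask(p,lo,hi),15)[:5]:
        r=cv2.minAreaRect(b);print(nm,r,cv2.contourArea(b),'dep',dep('top',d,r[0]),'z0',onz('top',r[0],22))
for nm,uv in dict(bracket=(471,206),tab=(275,296),nest=(208,290)).items(): print(nm,dep('top',d,uv))
E
```

```text
orange ((278.5, 198.5), (59.0, 61.0), 90.0) 3427.0 dep [[659.  133.5   3.6]] z0 [[656.1 132.1  22. ]]
blue ((455.62896728515625, 238.06106567382812), (115.565185546875, 115.36338806152344), 70.34617614746094) 12933.5 dep [[ 575.5 -229.8    5.2]] z0 [[ 574.2 -225.5   22. ]]
blue ((589.6954345703125, 210.29039001464844), (35.28792953491211, 15.062569618225098), 64.79887390136719) 243.5 dep [[ 633.1 -522.6    7.2]] z0 [[ 631.1 -515.    22. ]]
red ((407.09234619140625, 84.76154327392578), (10.542952537536621, 43.66022872924805), 7.125016689300537) 312.5 dep [[ 892.6 -133.4   28. ]] z0 [[ 894.8 -134.4   22. ]]
gold ((278.0, 197.5), (61.0, 62.0), 90.0) 3363.0 dep [[661.  134.5   3.8]] z0 [[658.1 133.1  22. ]]
gold ((622.4999389648438, 125.49998474121094), (84.99998474121094, 32.99999237060547), 90.0) 2457.0 dep [[ 798.3 -570.    80.5]] z0 [[ 816.  -604.9   22. ]]
gold ((471.0, 218.0), (10.0, 12.0), 90.0) 93.0 dep [[ 613.6 -255.2   33.3]] z0 [[ 614.9 -258.4   22. ]]
gold ((468.0, 189.0), (10.0, 12.0), 90.0) 84.0 dep [[ 672.5 -250.9   33.5]] z0 [[ 674.5 -254.    22. ]]
bracket [[ 636.6 -253.4   42.6]]
tab [[460.9 135.1  67.6]]
nest [[472.  271.2  35.2]]
```

View pics/topz.png

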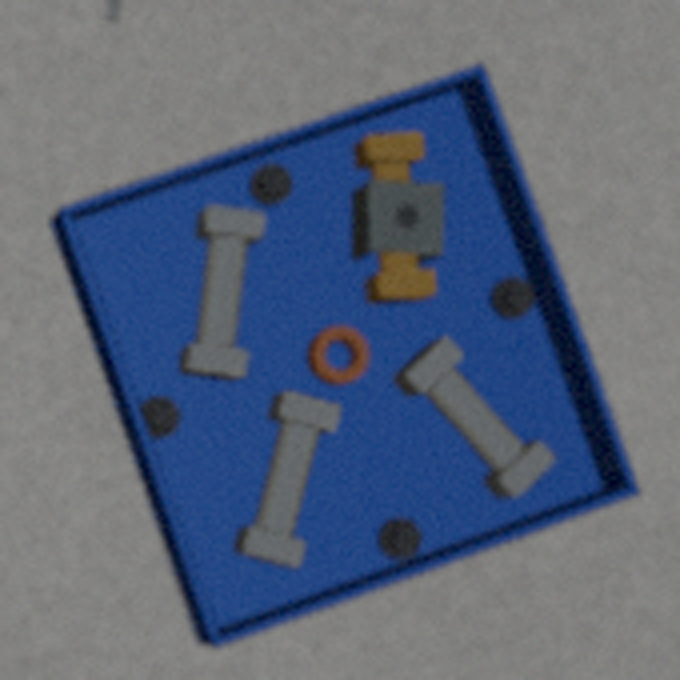

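The bracket top is at about (637,-254,43) and the fitting axis lies about 4° off x. Moving over the crate.

>>> play_rows --increments '[[85,[36,-16,0],0.06],[85,[73,-32,0],0.12],[85,[110,-48,0],0.19],[85,[147,-64,0],0.19],[85,[184,-80,0],0.19]]'

```text
t: 0.57
eef_pos: [325.8, -501.8, 248.0]
tcp_rot: [-180.0, 0.0, 4.0]
ft_force: [0.4, -1.0, 0.5]
grip_width: 85.1
```

>>> play_rows --increments '[[85,[34,-22,0],0],[85,[68,-44,0],0],[85,[102,-66,0],0],[85,[137,-88,0],0],[85,[172,-110,0],0]]'

```text
t: 0.98
eef_pos: [489.8, -379.8, 248.1]
tcp_rot: [-180.0, 0.0, 4.0]
ft_force: [0.6, 0.1, 0.3]
grip_width: 85.1
```

>>> play_rows --increments '[[85,[34,-22,0],0],[85,[68,-44,0],0],[85,[102,-66,0],0],[85,[137,-88,0],0],[85,[172,-112,0],0]]'

```text
t: 1.4
eef_pos: [652.9, -256.5, 247.9]
tcp_rot: [-180.0, 0.0, 4.1]
ft_force: [0.7, -0.2, 0.0]
grip_width: 84.7
```

```bash
python3 - <<'E'
from h import *
p,d,T=shot('w1');print(T)
E
```

```text
[[ 9.97496033e-01  7.07206225e-02 -5.08546630e-04  6.52871630e+02]
 [ 7.07207030e-02 -9.97496146e-01  1.42128976e-04 -2.56488914e+02]
 [-4.97221854e-04 -1.77737865e-04 -9.99999861e-01  2.47872973e+02]
 [ 0.00000000e+00  0.00000000e+00  0.00000000e+00  1.00000000e+00]]
```

View pics/w1.png

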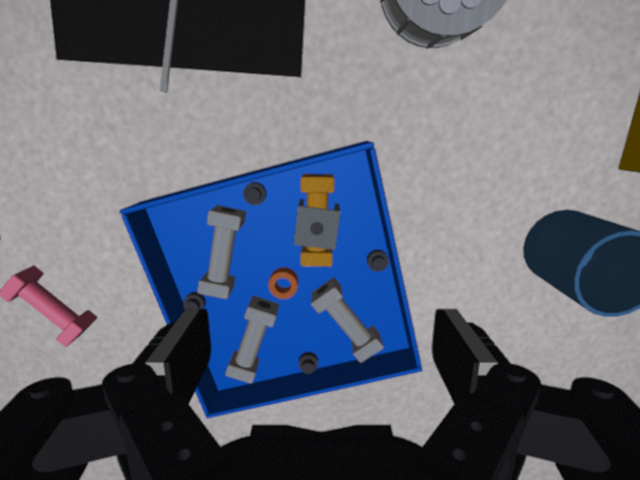

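The wrist view shows the bracket top at about (317,228) and the fitting's gold ends at (317,184) and (316,258). There is free space on both sides of the bracket.

```bash
python3 - <<'E'
from h import *
np.set_printoptions(precision=1,suppress=True)
p,d,T=load('w1')
hsv=cv2.cvtColor(p,cv2.COLOR_RGB2HSV)
print(hsv[225,305],hsv[240,330],hsv[220,325],hsv[230,297],hsv[185,318])
g=mask(p,(0,0,60),(180,90,160));g[:, :290]=0;g[:,350:]=0;g[:195]=0;g[255:]=0
for b in blobs(g,100): r=cv2.minAreaRect(b);print(r)
cv2.imwrite('pics/w1z.png',cv2.resize(p[160:280,260:380],None,fx=5,fy=5,interpolation=cv2.INTER_CUBIC)[...,::-1])
# depth-based
uv=[(u,v) for v in range(195,262,2) for u in range(285,350,2)]
P=dep('wrist',d,uv,T,0);m=P[:,2]>39;Q=P[m];print('top pts',len(Q),np.median(Q[:,2]),Q[:,:2].min(0),Q[:,:2].max(0),cv2.minAreaRect(Q[:,:2].astype(np.float32)))
go=mask(p,(10,120,60),(30,255,255))
for b in blobs(go,60)[:6]:
    r=cv2.minAreaRect(b);print('gold',r,dep('wrist',d,r[0],T),onz('wrist',r[0],35,T))
# two view
o1,d1=rays('top',[(471,218)]);o2,d2=rays('top',[(468,189)])
E
```

```text
[101  34 104] [102  33 101] [102  33 101] [98 28 99] [ 20 196 151]
((317.18902587890625, 222.7987823486328), (41.6326904296875, 57.424400329589844), 6.340191841125488)
top pts 416 42.86810658487866 [ 622.4 -272.6] [ 659.7 -234.2] ((640.8076171875, -253.3988037109375), (37.65485763549805, 36.551780700683594), 87.12459564208984)
gold ((317.0, 191.5), (33.0, 32.0), 90.0) [[ 671.7 -251.3   34.8]] [[ 671.8 -251.3   35. ]]
gold ((629.0, 133.0), (76.0, 20.0), 90.0) [[ 743.5 -539.5    3.8]] [[ 742.  -515.1   35. ]]
gold ((283.0, 282.5), (27.0, 26.0), 90.0) [[ 570.  -222.7    5.2]] [[ 582.5 -225.    35. ]]
gold ((316.0, 256.0), (18.0, 30.0), 90.0) [[ 611.2 -254.6   34.4]] [[ 611.4 -254.6   35. ]]
```

View pics/w1z.png

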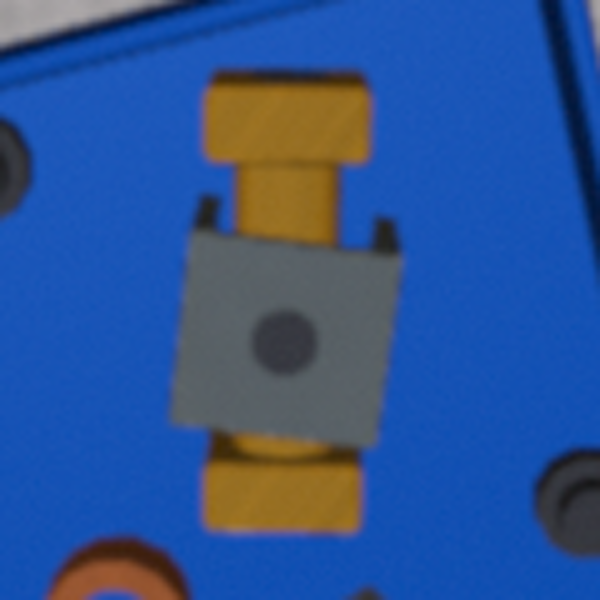

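```bash
cat >> h.py <<'E'
def go(x,y,z,yaw=None,T=None):
    "tool-frame shift and turn to reach world target"
    if T is None: T=pose()
    v=T[:3,:3].T@(np.array([x,y,z])-T[:3,3])
    cur=np.degrees(np.arctan2(T[1,0],T[0,0]))
    t=0 if yaw is None else np.radians(cur-yaw)
    print('shift',v.round(1),'turn',round(float(t),3),'cur',T[:3,3].round(1),'yaw',round(float(cur),2))
E
python3 - <<'E'
from h import *
np.set_printoptions(precision=1,suppress=True)
p,d,T=load('w1')
q=[(260+x/5,160+y/5) for x,y in [(192,232),(404,255),(378,445),(170,422),(285,342)]]
P=onz('wrist',q,43,T);print(P)
# two views: hole centre in w1 + top view
o,dd=rays('wrist',[q[4]],T);o2,d2=rays('top',[(370+407/4,150+215/4)])
print(tri([(o,dd[0]),(o2,d2[0])]))
c=P[:4].mean(0);print(c)
e=(P[1]-P[2]+P[0]-P[3]);f=P[3]-P[2]+P[0]-P[1];print(np.degrees(np.arctan2(e[1],e[0])),np.degrees(np.arctan2(f[1],f[0])), np.linalg.norm(e)/2,np.linalg.norm(f)/2)
go(c[0],c[1],120,np.degrees(np.arctan2(e[1],e[0])))
E
```

```text
[[ 658.8 -235.9   43. ]
 [ 657.4 -273.4   43. ]
 [ 622.1 -271.8   43. ]
 [ 623.7 -233.9   43. ]
 [ 640.1 -253.6   43. ]]
(array([ 640.8, -253.8,   46.3]), [np.float64(0.2554669642098194), np.float64(0.2554669642099614)])
[ 640.5 -253.8   43. ]
-2.9829248033370233 87.70989470580128 35.22868395441705 37.68981344529224
shift [-17.4   1.8 127.6] turn 0.128 cur [ 657.3 -251.   247.6] yaw 4.38
```

>>> play_rows --increments '[[62,[-6,1,30],0.06],[62,[-12,2,65],0.124],[62,[-17,2,100],0.124],[62,[-17,2,128],0.124],[62,[-17,2,128],0.124]]'

```text
t: 1.87
eef_pos: [630.2, -258.6, 112.0]
tcp_rot: [-179.6, 0.7, -3.1]
ft_force: [-0.9, 0.2, -2.3]
grip_width: 61.9
```

>>> play_rows --increments '[[62,[0,0,0],0]]'

```text
t: 1.95
eef_pos: [633.7, -260.6, 118.5]
tcp_rot: [-179.9, 0.2, -3.0]
ft_force: [0.1, -0.3, 0.7]
grip_width: 62.3
```

```bash
python3 - <<'E'
from h import *
p,d,T=shot('w2');print(T[:3,3])
E
```

```text
[ 633.6830472  -260.55512929  118.49370777]
```

View pics/w2.png

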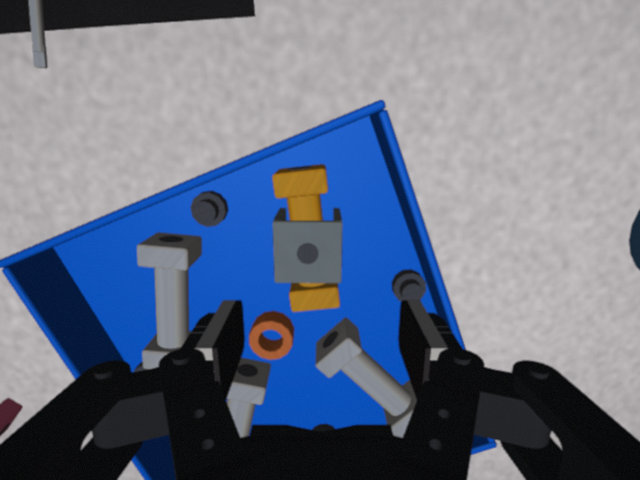

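The bracket now looks square in the view, with its hole at about (307,253).

```bash
python3 - <<'E'
from h import *
np.set_printoptions(precision=1,suppress=True)
p,d,T=load('w2');_,_,T1=load('w1')
g=mask(p,(0,0,60),(180,90,160));g[:, :265]=0;g[:,350:]=0;g[:215]=0;g[290:]=0
b=blobs(g,100)[0];
h=mask(p,(0,0,0),(180,100,82));h[:, :290]=0;h[:,325:]=0;h[:235]=0;h[270:]=0
for k in blobs(h,20)[:2]:print('hole',cv2.minAreaRect(k))
print(cv2.minAreaRect(b))
hc=cv2.minAreaRect(blobs(h,20)[0])[0]
cv2.imwrite('pics/w2z.png',cv2.resize(p[150:320,240:380],None,fx=4,fy=4,interpolation=cv2.INTER_CUBIC)[...,::-1])
o,a=rays('wrist',[(317,228.4)],T1);o2,a2=rays('wrist',[hc],T)
print('tri',tri([(o,a[0]),(o2,a2[0])]),'z43',onz('wrist',[hc],43,T),'dep',dep('wrist',d,[(290,240),(325,270)],T))
P=onz('wrist',[(275.5,222.5),(341,222),(341,285),(275.5,283)],43,T);print(P,P.mean(0))
go(640,-254,28,None)
E
```

```text
hole ((307.2500305175781, 252.75003051757812), (19.798988342285156, 19.091880798339844), 45.0)
((307.0, 252.5), (68.0, 69.0), 0.0)
tri (array([ 640.7, -253.4,   44.3]), [np.float64(0.4386478209429986), np.float64(0.43864782094304483)]) z43 [[ 640.6 -253.    43. ]] dep [[ 648.4 -244.    42.8]
 [ 629.9 -262.3   43. ]]
[[ 658.6 -236.9   43. ]
 [ 657.1 -272.3   43. ]
 [ 620.4 -271.    43. ]
 [ 623.5 -233.9   43. ]] [ 639.9 -253.5   43. ]
shift [ 4.3 -7.7 93.3] turn 0.0 cur [ 635.3 -261.5  121.3] yaw -3.04
```

View pics/w2z.png

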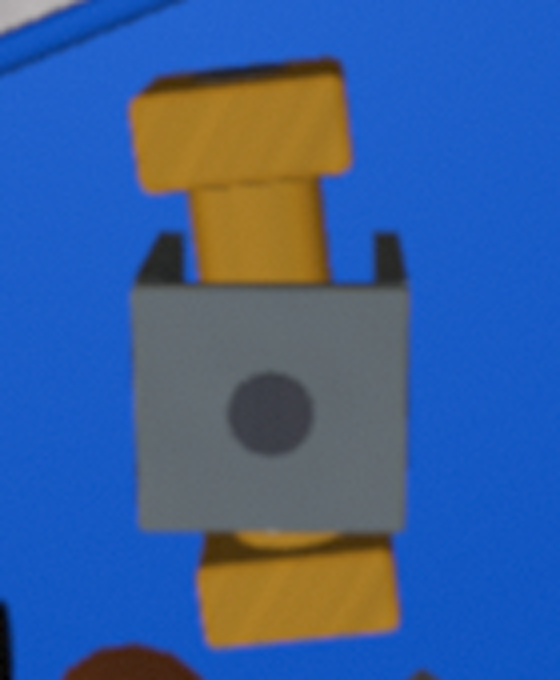

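>>> play_rows --increments '[[62,[5,-8,25],0],[62,[5,-8,55],0],[62,[5,-8,80],0],[62,[5,-8,93],0],[62,[5,-8,93],0]]'

```text
t: 2.42
eef_pos: [639.6, -253.1, 26.1]
tcp_rot: [-179.9, 0.1, -3.0]
ft_force: [-0.4, 0.7, -0.2]
grip_width: 62.3
```

>>> play_rows --increments '[[62,[0,0,0],0]]'

```text
t: 2.5
eef_pos: [641.3, -254.1, 29.2]
tcp_rot: [179.9, -0.1, -3.0]
ft_force: [-0.7, -0.2, 0.5]
grip_width: 62.2
```

```bash
python3 - <<'E'
from h import *
p,d,T=shot('w3');go(640.3,-253.3,28)
E
```

```text
shift [-1.7 -1.2  2.1] turn 0.0 cur [ 641.9 -254.5   30.1] yaw -3.05
```

View pics/w3.png

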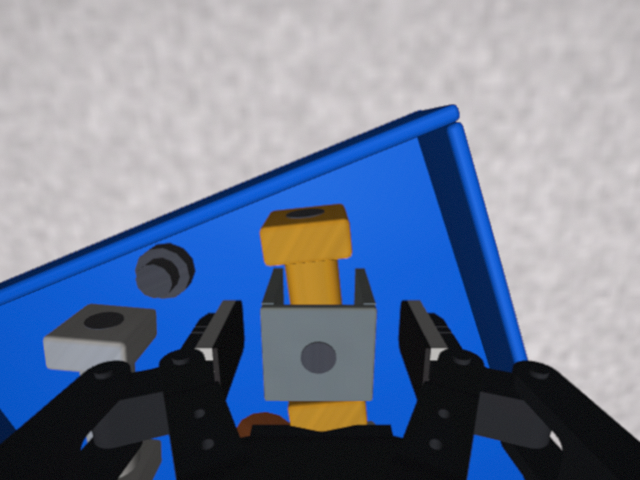

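The bracket sits centred between the jaws, hole at about (319,357) and the jaw midpoint near column 321. Closing.

>>> play_rows --grip_force 40 --increments '[[62,[-1,0,2],0],[30,[-1,0,2],0],[30,[-1,0,2],0],[30,[-1,0,2],0],[30,[-1,0,2],0]]'

```text
t: 2.97
eef_pos: [640.0, -254.0, 26.8]
tcp_rot: [179.9, -0.1, -3.0]
ft_force: [-0.8, 0.5, 7.1]
grip_width: 37.6
```

>>> play_rows --increments '[[30,[0,0,0],0],[30,[0,0,0],0]]'

```text
t: 3.13
eef_pos: [640.0, -253.9, 26.8]
tcp_rot: [179.9, -0.1, -3.0]
ft_force: [-1.5, 0.3, 6.5]
grip_width: 37.7
```

Gripped at 37.7 mm wide. Lifting.

>>> play_rows --increments '[[30,[0,0,-15],0],[30,[0,0,-35],0],[30,[0,0,-60],0],[30,[0,0,-90],0],[30,[0,0,-120],0]]'

```text
t: 3.55
eef_pos: [638.5, -253.0, 146.3]
tcp_rot: [-180.0, 0.1, -3.0]
ft_force: [1.0, 0.5, -0.9]
grip_width: 37.5
```

```bash
python3 - <<'E'
from h import *
p,d,T=shot('w4');s,_,_=shot('s4','scene')
go(656,133,145,-3)
E
```

```text
shift [  -7.  -388.4    5.8] turn -0.001 cur [ 642.4 -255.1  153. ] yaw -3.03
```

View pics/w4.png

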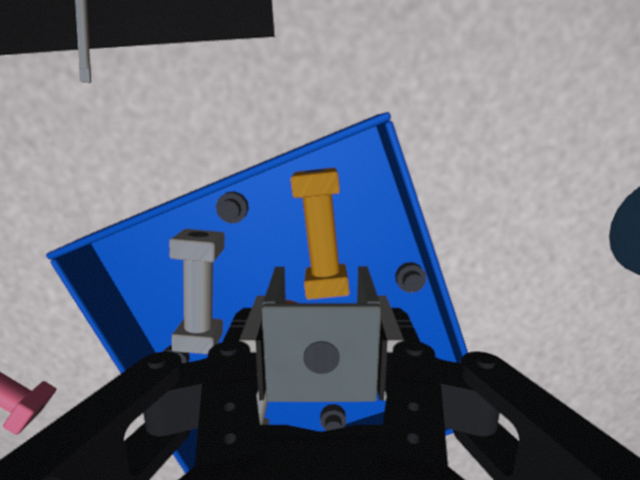

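View pics/s4.png

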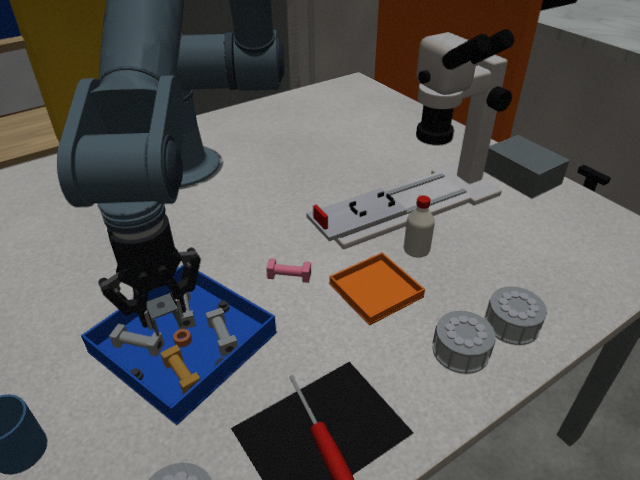

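The bracket is held and the fitting is left lying free at about (321,235). Carrying the bracket to the tray.

>>> play_rows --increments '[[30,[-2,-39,0],0],[30,[-3,-78,0],0],[30,[-4,-117,0],0],[30,[-5,-156,0],0],[30,[-6,-195,0],0]]'

```text
t: 4.07
eef_pos: [642.7, -56.5, 144.8]
tcp_rot: [-180.0, 0.1, -3.1]
ft_force: [0.3, 0.3, -1.0]
grip_width: 37.6
```

>>> play_rows --increments '[[30,[0,-39,0],0],[30,[0,-78,0],0],[30,[0,-117,0],0],[30,[0,-156,0],0],[30,[0,-190,0],0]]'

```text
t: 4.48
eef_pos: [652.7, 133.9, 144.8]
tcp_rot: [-180.0, 0.1, -3.0]
ft_force: [0.2, -0.4, -0.4]
grip_width: 37.7
```

```bash
python3 - <<'E'
from h import *
p,d,T=shot('w5')
print(T[:3,3])
E
```

```text
[652.74536221 133.88695625 144.84865017]
```

View pics/w5.png

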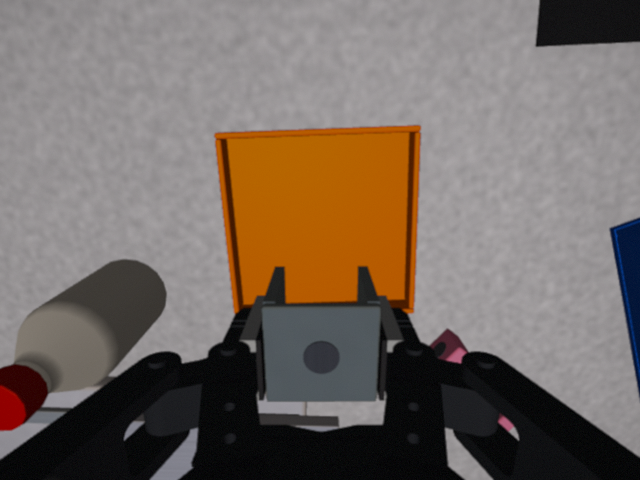

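The tray outline is visible, with corners at (217,134), (419,127), (412,312) and (235,312). I'll check its centre against the top view.

```bash
python3 - <<'E'
from h import *
np.set_printoptions(precision=1,suppress=True)
p,d,T=load('w5')
P=onz('wrist',[(217,134),(419,127),(413,312),(234,312)],22,T);print(P,P.mean(0))
t=cv2.imread('pics/top0.png')[...,::-1].copy();b=blobs(mask(t,(5,180,120),(20,255,255)),15)[0]
P=onz('top',cv2.boxPoints(cv2.minAreaRect(b)),22);print(P.mean(0))
print('bottle',dep('top',np.load('pics/top0_d.npy'),[(195,214)]))
go(656,133,28)
E
```

```text
[[725.3 195.5  22. ]
 [723.2  69.3  22. ]
 [595.9  70.7  22. ]
 [602.4 199.1  22. ]] [661.7 133.7  22. ]
[656.5 132.2  22. ]
bottle [[612.  277.4 129.5]]
shift [  4.    6.6 116.9] turn 0.0 cur [652.4 139.4 144.9] yaw -2.76
```

>>> play_rows --increments '[[30,[5,6,30],0],[30,[5,6,65],0],[30,[5,6,95],0],[30,[5,6,112],0],[30,[5,6,117],0]]'

```text
t: 4.95
eef_pos: [655.5, 124.9, 25.5]
tcp_rot: [180.0, 0.5, -3.0]
ft_force: [-10.9, -0.7, 18.5]
grip_width: 37.5
```

>>> play_rows --increments '[[30,[0,0,0],0]]'

```text
t: 5.03
eef_pos: [657.0, 124.9, 26.9]
tcp_rot: [180.0, 0.2, -3.0]
ft_force: [-0.0, -0.6, -1.5]
grip_width: 37.4
```

>>> play_rows --increments '[[60,[0,0,-1],0],[60,[0,0,-1],0],[60,[0,0,-1],0],[60,[0,0,-30],0],[60,[0,0,-60],0]]'

```text
t: 5.45
eef_pos: [656.5, 124.9, 86.8]
tcp_rot: [180.0, 0.3, -3.1]
ft_force: [-0.4, -0.5, 1.3]
grip_width: 60.0
```

>>> play_rows --increments '[[60,[0,0,-30],0],[60,[0,0,-65],0],[60,[0,10,-90],-0.06],[60,[0,30,-110],-0.12],[60,[0,60,-120],-0.12]]'

```text
t: 5.87
eef_pos: [656.7, 66.2, 213.2]
tcp_rot: [180.0, -0.4, 4.1]
ft_force: [1.0, -0.7, 0.4]
grip_width: 60.5
```

```bash
python3 - <<'E'
from h import *
np.set_printoptions(precision=1,suppress=True)
p,d,T=shot('w6');print(T[:3,3])
shot('s6','scene')
# fitting from w4 and w1/top
p,d,T=load('w4')
go_=mask(p,(10,120,60),(30,255,255))
b=[b for b in blobs(go_,60) if 280<cv2.minAreaRect(b)[0][0]<360 and 150<cv2.minAreaRect(b)[0][1]<310]
for x in b: print(cv2.minAreaRect(x),dep('wrist',d,[cv2.minAreaRect(x)[0]],T))
cv2.imwrite('pics/w4z.png',cv2.resize(p[150:310,250:410],None,fx=4,fy=4,interpolation=cv2.INTER_CUBIC)[...,::-1])
E
```

```text
[656.7  66.2 213.2]
((320.1646728515625, 233.48170471191406), (126.4441146850586, 46.16038513183594), 83.6598129272461) [[ 645.2 -252.4   30. ]]
```

View pics/w6.png

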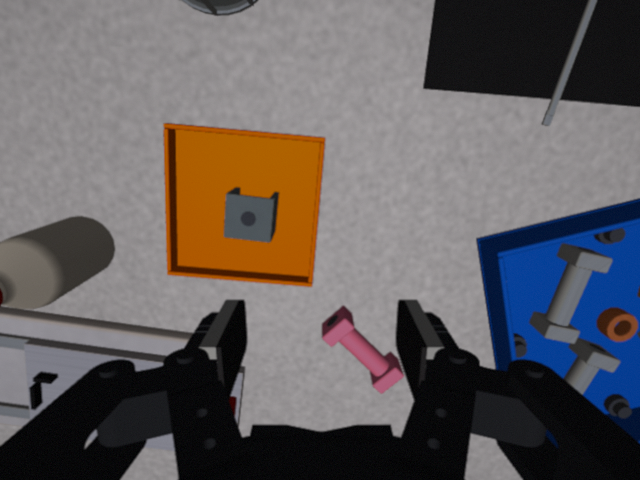

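View pics/w4z.png

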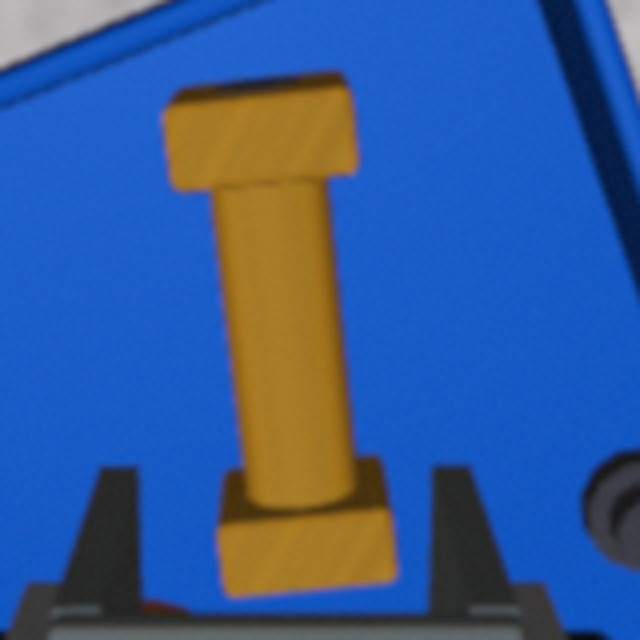

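The bracket stands inside the tray at about (250,217). Step 1 looks done. Next is the fitting, measured from w4.

```bash
python3 - <<'E'
from h import *
np.set_printoptions(precision=1,suppress=True)
p,d,T=load('w4')
f=lambda L:[(250+x/4,150+y/4) for x,y in L]
A=onz('wrist',f([(163,112),(352,88),(357,173),(175,190)]),35,T);B=onz('wrist',f([(220,522),(392,505),(397,580),(225,597)]),35,T)
a,b=A.mean(0),B.mean(0);print(A,a,B,b,np.linalg.norm(a-b),(a+b)/2,np.degrees(np.arctan2(*(a-b)[1::-1])))
print('dep',dep('wrist',d,f([(262,141),(308,551),(280,350)]),T))
print('top',(onz('top',[(468,188.)],35)+onz('top',[(471,219.)],35))/2)
c=(a+b)/2
go(c[0]+10,c[1],150,np.degrees(np.arctan2(*(a-b)[1::-1])))
E
```

```text
[[ 682.8 -236.3   35. ]
 [ 685.  -265.5   35. ]
 [ 671.8 -265.7   35. ]
 [ 670.6 -237.3   35. ]] [ 677.6 -251.2   35. ] [[ 614.6 -240.7   35. ]
 [ 616.2 -269.5   35. ]
 [ 602.6 -269.9   35. ]
 [ 600.9 -240.7   35. ]] [ 608.6 -255.2   35. ] 69.09293818171909 [ 643.1 -253.2   35. ] 3.3325210416945077
dep [[ 677.5 -251.2   34.7]
 [ 608.7 -255.1   35.1]
 [ 642.4 -252.2   29.9]]
top [[ 642.8 -252.6   35. ]]
shift [-24.2 314.1  62.9] turn 0.005 cur [656.9  61.9 212.5] yaw 3.63
```

Fitting centre is at (643,-253) with yaw 3.3°. The flange spacing of 69.1 mm (70 expected) and the 35 mm top height both check out.

>>> play_rows --increments '[[60,[-4,36,0],0],[60,[-8,74,10],0],[60,[-12,112,20],0],[60,[-14,150,30],0],[60,[-16,188,40],0]]'

```text
t: 6.38
eef_pos: [651.3, -124.5, 167.7]
tcp_rot: [-180.0, -0.0, 3.8]
ft_force: [-1.0, 0.9, 0.0]
grip_width: 60.1
```

>>> play_rows --increments '[[60,[-3,38,5],0],[60,[-6,76,10],0],[60,[-8,105,15],0],[60,[-8,122,20],0],[60,[-8,122,20],0]]'

```text
t: 6.8
eef_pos: [651.2, -248.5, 146.8]
tcp_rot: [-180.0, 0.1, 3.6]
ft_force: [-0.2, 0.7, 0.5]
grip_width: 59.9
```

```bash
python3 - <<'E'
from h import *
p,d,T=shot('w7');print(T[:3,3])
go(643,-253,25,3.3)
cv2.imwrite('pics/w7z.png',cv2.resize(p[150:310,230:390],None,fx=4,fy=4,interpolation=cv2.INTER_CUBIC)[...,::-1])
E
```

```text
[ 651.17405174 -248.4607852   146.75107521]
shift [ -8.7   6.3 122.2] turn 0.007 cur [ 651.5 -246.3  147.2] yaw 3.71
```

View pics/w7.png

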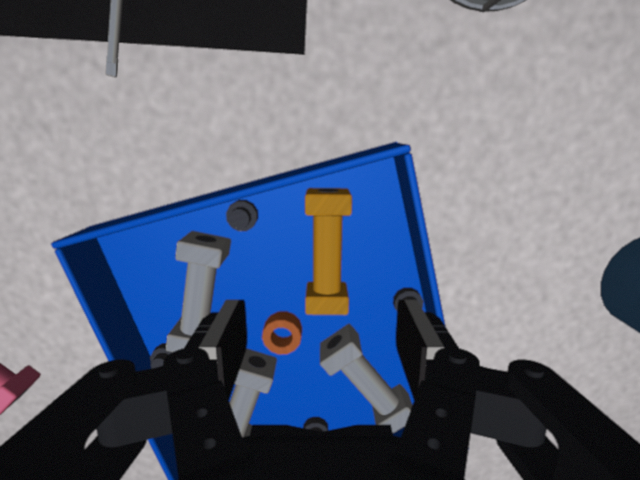

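View pics/w7z.png

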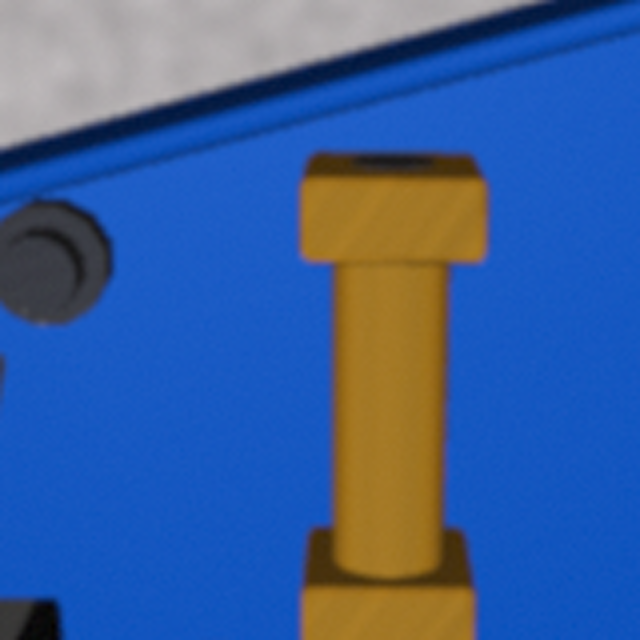

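Fitting at (327,250), well aligned with the jaws. I'll do a two-view check before descending.

```bash
python3 - <<'E'
from h import *
np.set_printoptions(precision=1,suppress=True)
_,_,T4=load('w4');p,d,T7=load('w7')
for a,b in [((315.5,185.25),(230+393/4,150+219/4)),((327,287.75),(327,303))]:
    o,x=rays('wrist',[a],T4);o2,y=rays('wrist',[b],T7);print(tri([(o,x[0]),(o2,y[0])]),onz('wrist',[b],35,T7))
E
```

```text
(array([ 676.7, -251.2,   28.4]), [np.float64(0.08675748136883471), np.float64(0.0867574813689414)]) [[ 678. -251.   35.]]
(array([ 601.8, -255.4,   18.1]), [np.float64(0.5731361682954066), np.float64(0.5731361682953988)]) [[ 610.4 -254.9   35. ]]
```

>>> play_rows --increments '[[60,[-9,6,30],0],[60,[-9,6,60],0],[60,[-9,6,80],0],[60,[-9,6,80],0],[60,[-9,6,80],0]]'

```text
t: 7.27
eef_pos: [643.0, -250.1, 67.4]
tcp_rot: [-179.9, 0.1, 3.9]
ft_force: [-0.1, 0.4, 0.5]
grip_width: 60.1
```

```bash
python3 - <<'E'
from h import *
p,d,T=shot('w8');print(T[:3,3])
go(643,-253,25,3.3)
E
```

```text
[ 643.03298644 -250.07747319   67.36652494]
shift [-1.4  1.8 44.4] turn 0.011 cur [ 644.2 -251.1   69.4] yaw 3.92
```

View pics/w8.png

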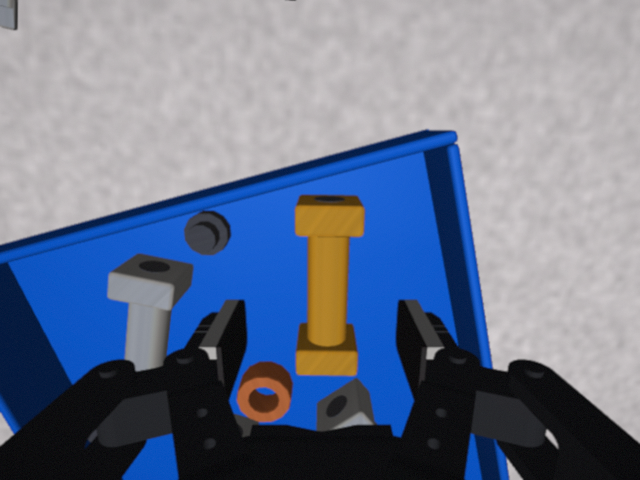

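```bash
python3 - <<'E'
from h import *
np.set_printoptions(precision=1,suppress=True)
p,d,T8=load('w8');_,_,T7=load('w7');_,_,T4=load('w4')
for a,b in [((328.3,204.75),(330,216.5)),((327,303),(327,359))]:
    o,x=rays('wrist',[a],T7);o2,y=rays('wrist',[b],T8);print(tri([(o,x[0]),(o2,y[0])]),onz('wrist',[b],35,T8),dep('wrist',d,[b],T8))
print('bushing',onz('wrist',[(264,390)],21,T8))
go(643,-253,25,3.3)
E
```

```text
(array([ 666.2, -253.2,  -27.2]), [np.float64(0.17894931213772755), np.float64(0.17894931213771706)]) [[ 680.1 -251.    35. ]] [[ 680.1 -251.    35.2]]
(array([ 609. , -255.1,   32. ]), [np.float64(0.012831085913605303), np.float64(0.012831085913578266)]) [[ 611.  -254.9   35. ]] [[ 610.8 -254.9   34.8]]
bushing [[ 580.3 -223.7   21. ]]
shift [-1.4  1.8 44.4] turn 0.011 cur [ 644.2 -251.1   69.4] yaw 3.92
```

Depth and the better-conditioned ray pair agree on a flange top at 32–35 mm. The far-flange pair lies along the camera's motion, so it can't fix a height. Descending.

>>> play_rows --grip_force 40 --increments '[[60,[0,2,20],0.01],[60,[0,2,36],0.01],[60,[0,2,44],0.01],[60,[0,2,44],0.01],[60,[0,2,44],0.01]]'

```text
t: 7.73
eef_pos: [643.4, -254.0, 24.2]
tcp_rot: [-180.0, 0.0, 3.3]
ft_force: [-0.5, 0.1, -0.0]
grip_width: 59.6
```

```bash
python3 - <<'E'
from h import *
p,d,T=shot('w9');
go(644,-253,25,3.3)
E
```

```text
shift [ 0.2 -1.3  0. ] turn -0.001 cur [ 643.9 -254.4   25. ] yaw 3.27
```

View pics/w9.png

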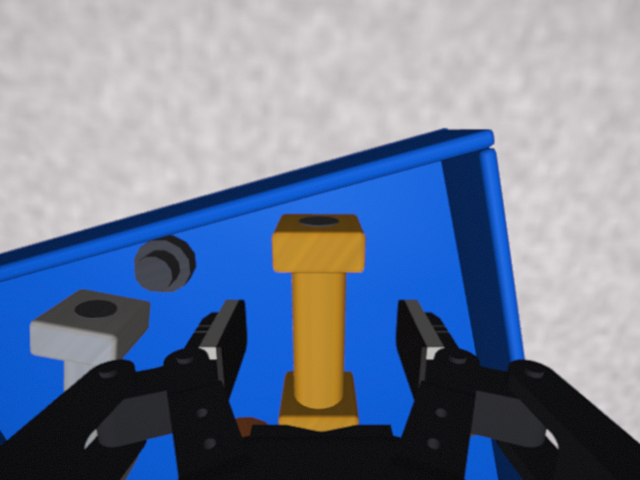

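The waist at (319,340) is midway between the pads. Closing.

>>> play_rows --grip_force 50 --increments '[[10,[0,0,0],0],[10,[0,0,0],0],[10,[0,0,0],0],[10,[0,0,0],0],[10,[0,0,0],0]]'

```text
t: 8.2
eef_pos: [644.0, -254.5, 25.3]
tcp_rot: [180.0, -0.1, 3.3]
ft_force: [-0.2, 1.0, 3.6]
grip_width: 18.4
```

>>> play_rows --increments '[[10,[0,0,0],0],[10,[0,0,0],0]]'

```text
t: 8.37
eef_pos: [644.0, -254.5, 25.3]
tcp_rot: [180.0, -0.1, 3.3]
ft_force: [-1.5, 0.9, 5.7]
grip_width: 18.1
```

>>> play_rows --increments '[[10,[0,0,-15],0],[10,[0,0,-35],0],[10,[0,0,-60],0],[10,[0,0,-90],0],[10,[0,0,-120],0]]'

```text
t: 8.78
eef_pos: [642.4, -253.8, 144.6]
tcp_rot: [-179.9, 0.1, 3.3]
ft_force: [-0.7, -1.1, -2.1]
grip_width: 18.2
```

```bash
python3 - <<'E'
from h import *
p,d,T=shot('w10');
print(T[:3,3])
E
```

```text
[ 642.40717845 -253.81827931  144.57624179]
```

View pics/w10.png

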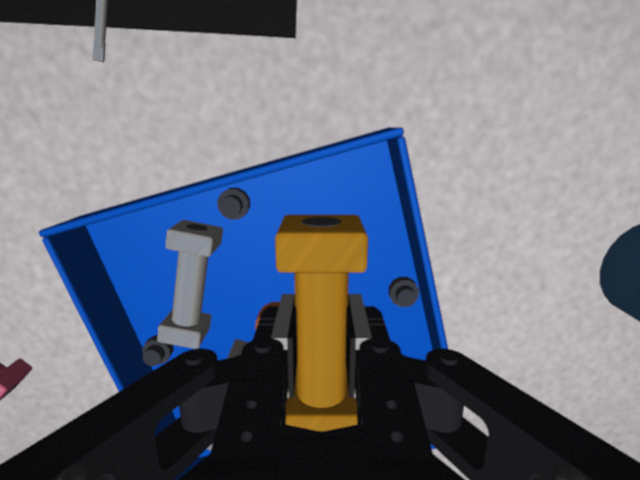

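The fitting is held straight. I'll measure how it sits in the grip and make a coarse estimate of the slide's direction and position.

```bash
python3 - <<'E'
from h import *
np.set_printoptions(precision=1,suppress=True)
p,d,T=load('w10')
I=np.eye(4)
print(dep('wrist',d,[(285,250),(320,250),(358,250),(320,238),(320,268),(322,300),(322,350),(322,390)],I))
m=mask(p,(10,120,60),(30,255,255))
for v in (240,255,268,290,320,350): 
    c=np.where(m[v,260:400])[0]+260;print(v,c.min(),c.max(),(c.min()+c.max())/2)
t=cv2.imread('pics/top0.png')[...,::-1]
cv2.imwrite('pics/topn.png',cv2.resize(t[230:340,80:300],None,fx=3.5,fy=3.5,interpolation=cv2.INTER_CUBIC)[...,::-1])
print(onz('top',[(120,285)],165), 'tab',onz('top',[(275,296)],70))
E
```

```text
[[ 35.3 -11.8  -9.4]
 [ 35.5  -0.6  -9.9]
 [ 35.6  11.4 -10.1]
 [ 39.5  -0.6  -9.8]
 [ 29.4  -0.6  -9.7]
 [ 15.7   0.1  -4.6]
 [ -4.2   0.1  -4.4]
 [-21.4   0.2  -4.2]]
240 276 366 321.0
255 276 366 321.0
268 278 364 321.0
290 296 346 321.0
320 296 346 321.0
350 297 345 321.0
[[481.9 403.5 165. ]] tab [[461.  134.9  70. ]]
```

View pics/topn.png

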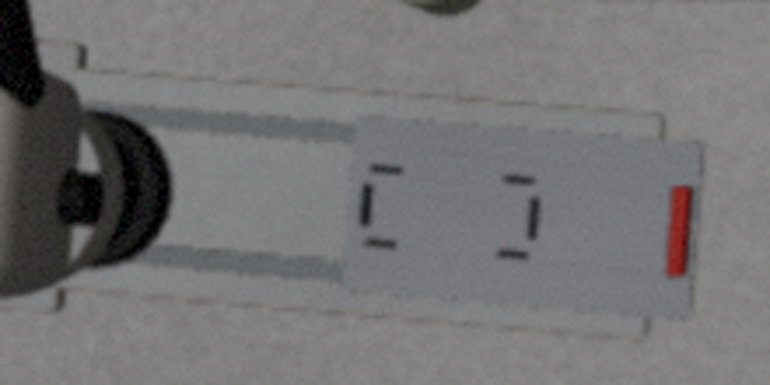

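The fitting's centre sits at tool (-0.5, -0.3, +5.2). Cradle estimate is (472,271), with the slide direction about 85.4°. Carrying it over with a turn.

>>> play_rows --increments '[[10,[-10,-34,-5],-0.12],[10,[-20,-67,-11],-0.24],[10,[-30,-101,-16],-0.36],[10,[-40,-135,-22],-0.48],[10,[-50,-168,-27],-0.6]]'

```text
t: 9.25
eef_pos: [582.7, -87.9, 171.1]
tcp_rot: [-180.0, 0.0, 38.0]
ft_force: [0.1, 0.2, -2.1]
grip_width: 18.3
```

```bash
python3 - <<'E'
from h import *
go(475,205,230,85.4)
E
```

```text
shift [  95.2 -297.2  -58.7] turn -0.828 cur [582.7 -87.9 171.1] yaw 37.96
```

>>> play_rows --increments '[[10,[10,-33,-6],-0.12],[10,[20,-66,-12],-0.24],[10,[30,-99,-18],-0.36],[10,[40,-132,-24],-0.48],[10,[50,-165,-30],-0.6]]'

```text
t: 9.67
eef_pos: [521.5, 73.1, 201.2]
tcp_rot: [-180.0, 0.0, 72.3]
ft_force: [0.1, 0.1, -2.3]
grip_width: 17.9
```

```bash
python3 - <<'E'
from h import *
go(475,205,230,85.4)
E
```

```text
shift [111.5 -84.3 -28.8] turn -0.228 cur [521.5  73.1 201.2] yaw 72.33
```

>>> play_rows --increments '[[10,[25,-18,-7],-0.06],[10,[55,-40,-14],-0.12],[10,[85,-62,-22],-0.18],[10,[110,-84,-28],-0.228],[10,[110,-84,-28],-0.228]]'

```text
t: 10.08
eef_pos: [474.8, 206.7, 230.4]
tcp_rot: [180.0, -0.1, 85.5]
ft_force: [0.2, -0.0, -1.8]
grip_width: 18.0
```

```bash
python3 - <<'E'
from h import *
p,d,T=shot('w11');print(T[:3,3]);shot('s11','scene')
E
```

```text
[474.84354527 206.65937507 230.38760537]
```

View pics/w11.png

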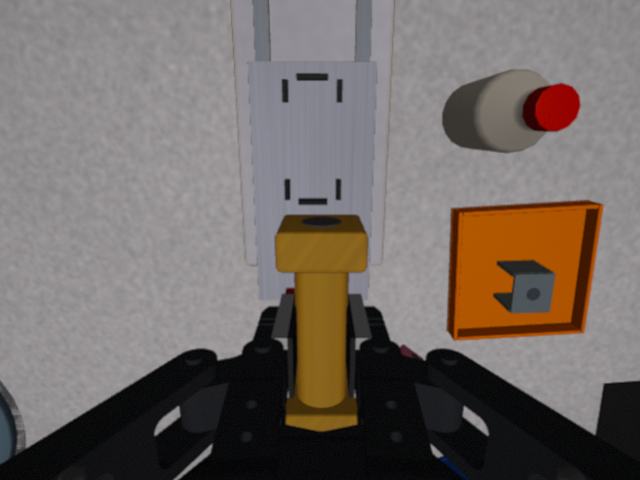

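View pics/s11.png

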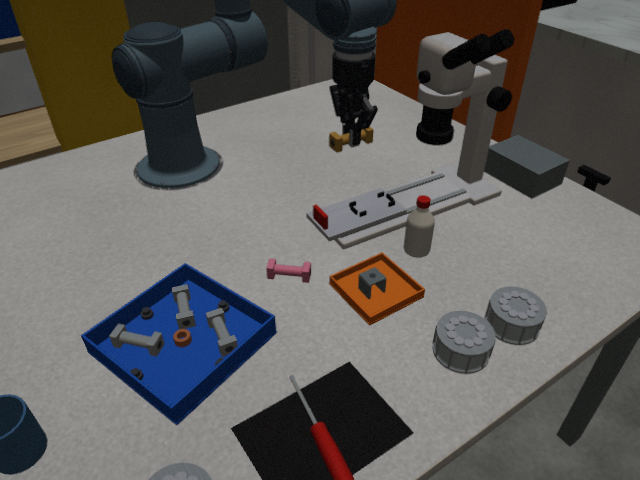

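All six lips are visible: ends at (312,77) and (312,201), sides at columns 285 and 339. The parts left in the crate are undisturbed.

```bash
cat > nest.py <<'E'
from h import *
np.set_printoptions(precision=1,suppress=True)
def lips(name):
    p,d,T=load(name)
    m=mask(p,(0,0,0),(180,255,55));L=[]
    for b in blobs(m,25):
        c=cv2.minAreaRect(b)
        if cv2.contourArea(b)<900 and c[0][1]<330:
            P=dep('wrist',d,[c[0]],T)[0]
            if 25<P[2]<60: L.append((c,P)); 
    return L,T,p,d
if __name__=='__main__':
    import sys
    L,T,p,d=lips(sys.argv[1])
    for c,P in L: print(np.round(c[0],1),np.round(c[1],1),P,onz('wrist',[c[0]],46,T)[0])
E
python3 nest.py w11; python3 - <<'E'
from h import *
np.set_printoptions(precision=1,suppress=True)
p,d,T=load('w11')
print('plate',dep('wrist',d,[(312,140),(312,100),(280,230)],T))
cv2.imwrite('pics/w11z.png',cv2.resize(p[60:220,230:400],None,fx=4,fy=4,interpolation=cv2.INTER_CUBIC)[...,::-1])
E
```

```text
[524.  268.2] [14.7 51.6] [656.3 144.5  27.5] [646.3 152.1  46. ]
[311.5  76.5] [ 5. 29.] [475.5 318.9  46.2] [475.5 319.   46. ]
[312.5 201. ] [ 4. 27.] [468.4 224.7  45.8] [468.4 224.7  46. ]
[285.   90.5] [21.  4.] [454.7 310.6  46.6] [454.7 310.7  46. ]
[287. 189.] [18.  4.] [448.6 236.1  45.6] [448.6 236.1  46. ]
[339.5  90.5] [21.  3.] [495.9 307.5  46.4] [495.9 307.5  46. ]
[337.5 189. ] [18.  3.] [489.5 232.8  44.8] [489.5 233.   46. ]
plate [[471.8 272.7  35.9]
 [474.4 303.1  36.2]
 [464.1 249.8 236.7]]
```

View pics/w11z.png

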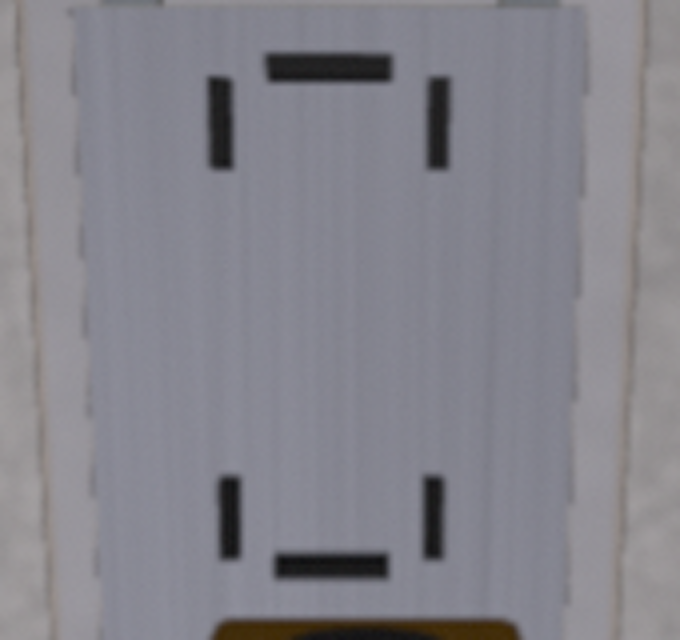

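The cradle is at (472.0, 271.9) with direction 85.5°. Lip tops at 46 mm and plate at 36 mm agree with the text. Moving above it.

```bash
python3 - <<'E'
from h import *
go(472.2,272.4,72,85.5)
E
```

```text
shift [ 68.7  -9.7 157.2] turn -0.005 cur [476.1 203.2 229.3] yaw 85.21
```

>>> play_rows --increments '[[10,[20,-3,20],0],[10,[45,-6,45],0],[10,[65,-9,75],0],[10,[69,-10,105],-0.005],[10,[69,-10,125],-0.005]]'

```text
t: 10.6
eef_pos: [471.3, 271.4, 100.7]
tcp_rot: [-179.8, 0.1, 85.4]
ft_force: [-0.7, -0.4, -2.6]
grip_width: 18.4
```

>>> play_rows --increments '[[10,[0,0,0],0],[10,[0,0,0],0]]'

```text
t: 10.77
eef_pos: [472.4, 270.7, 103.0]
tcp_rot: [-179.8, 0.1, 85.3]
ft_force: [0.1, -0.0, -1.6]
grip_width: 18.0
```

```bash
python3 - <<'E'
from h import *
p,d,T=shot('w12');go(472.2,272.4,72,85.5)
E
python3 nest.py w12
```

```text
shift [ 1.1 -1.6 32.9] turn -0.004 cur [473.7 271.2 104.9] yaw 85.27
[322. 181.] [48.  8.] [475.9 320.3  45.8] [475.9 320.3  46. ]
[280.1 201.5] [33.2  8.8] [454.9 312.2  46.3] [454.9 312.1  46. ]
[364.7 201.5] [ 8.7 33.2] [495.6 308.9  46.1] [495.6 308.8  46. ]
```

View pics/w12.png

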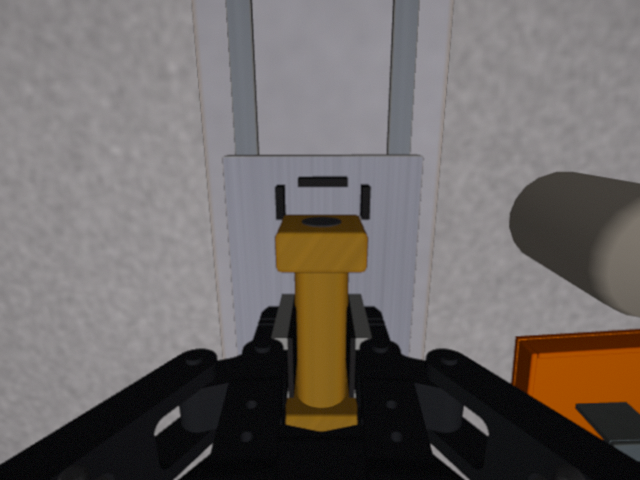

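>>> play_rows --increments '[[10,[1.5,-1.5,12],0],[10,[1.5,-1.5,24],0],[10,[1.5,-1.5,33],0],[10,[1.5,-1.5,33],0],[10,[1.5,-1.5,33],0]]'

```text
t: 11.23
eef_pos: [470.9, 273.3, 70.5]
tcp_rot: [-179.9, 0.0, 85.4]
ft_force: [0.0, -0.3, -2.1]
grip_width: 18.1
```

>>> play_rows --increments '[[10,[0,0,0],0],[10,[0,0,0],0]]'

```text
t: 11.4
eef_pos: [472.0, 273.7, 71.9]
tcp_rot: [179.9, -0.0, 85.4]
ft_force: [-0.3, -1.0, -2.1]
grip_width: 17.9
```

```bash
python3 - <<'E'
from h import *
p,d,T=shot('w13');go(472.3,272.7,56.5,85.5)
E
python3 nest.py w13
```

```text
shift [-1.   0.4 15.4] turn -0.002 cur [472.  273.7  71.9] yaw 85.36
[323.5 198.5] [11. 57.] [475.9 320.4  45.8] [476.  320.4  46. ]
[373.7 222. ] [11.3 40.2] [495.6 309.1  45.6] [495.6 309.2  46. ]
[274.  221.9] [40.1 11.8] [455.1 312.4  45.7] [455.1 312.5  46. ]
```

View pics/w13.png

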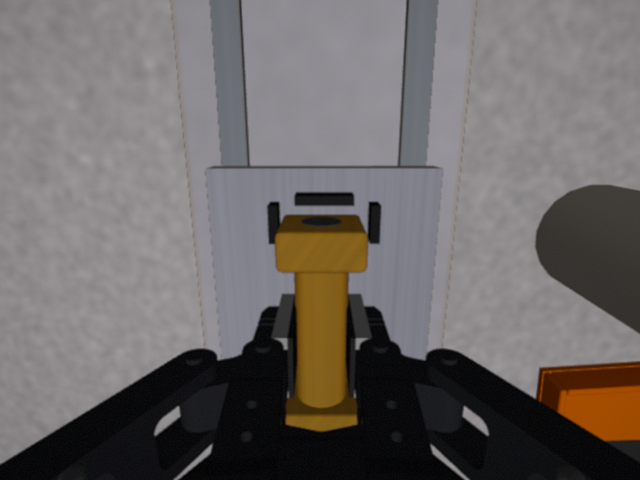

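The fitting is centred between the lips to within about 1 mm. Lowering gently.

>>> play_rows --increments '[[10,[-0.5,0.5,4],0],[10,[-0.5,0.5,8],0],[10,[-0.5,0.5,11],0],[10,[-0.5,0.5,13],0],[10,[-0.5,0.5,14],0]]'

```text
t: 11.87
eef_pos: [471.6, 272.9, 56.6]
tcp_rot: [-179.9, 0.0, 85.4]
ft_force: [-0.7, 1.1, -2.7]
grip_width: 18.1
```

>>> play_rows --increments '[[10,[0,0,0.5],0],[10,[0,0,1],0]]'

```text
t: 12.03
eef_pos: [472.0, 273.0, 56.3]
tcp_rot: [-180.0, 0.0, 85.4]
ft_force: [-2.0, -0.0, 1.7]
grip_width: 18.3
```

```bash
python3 - <<'E'
from h import *
p,d,T=shot('w14');print(T[:3,3]);s=manip.state();print(s['ft_force'],s['eef_pos'])
E
```

```text
[471.98167606 273.02972649  56.25350478]
[ 0.37576331 -1.18142865 -3.00660469] [471.988949   273.0610476   56.31062342]
```

View pics/w14.png

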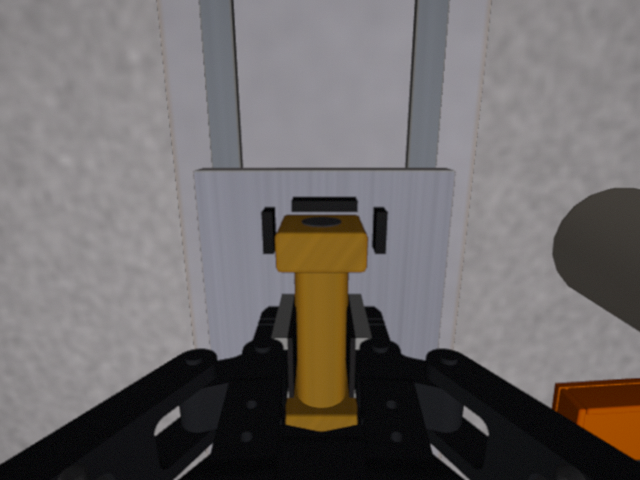

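>>> play_rows --increments '[[10,[0,0.3,0.5],0],[10,[0,0.3,1],0],[10,[0,0.3,1],0]]'

```text
t: 12.33
eef_pos: [472.2, 273.1, 56.2]
tcp_rot: [-180.0, 0.0, 85.4]
ft_force: [-4.3, -1.7, 6.2]
grip_width: 18.2
```

Contact felt: z holds at 56.2 and the force rises by about 8 N. Releasing.

>>> play_rows --increments '[[24,[0,0,0],0],[30,[0,0,0],0],[40,[0,0,0],0],[48,[0,0,0],0],[48,[0,0,0],0]]'

```text
t: 12.75
eef_pos: [472.5, 273.0, 55.4]
tcp_rot: [180.0, -0.0, 85.4]
ft_force: [-0.1, -0.5, 0.2]
grip_width: 47.9
```

>>> play_rows --increments '[[48,[0,0,-8],0],[48,[0,0,-20],0],[48,[-10,0,-40],0],[48,[-35,0,-70],0],[48,[-65,0,-100],0]]'

```text
t: 13.17
eef_pos: [466.8, 208.8, 156.6]
tcp_rot: [180.0, -0.0, 85.5]
ft_force: [1.4, -0.5, -0.8]
grip_width: 47.8
```

```bash
python3 - <<'E'
from h import *
p,d,T=shot('w15');print(T[:3,3],manip.state()['joints'])
E
```

```text
[466.75966466 208.81076445 156.62259052] [ 11.01796571   0.8756022  113.23864909  -0.15660732  65.28935751
  15.74030681]
```

View pics/w15.png

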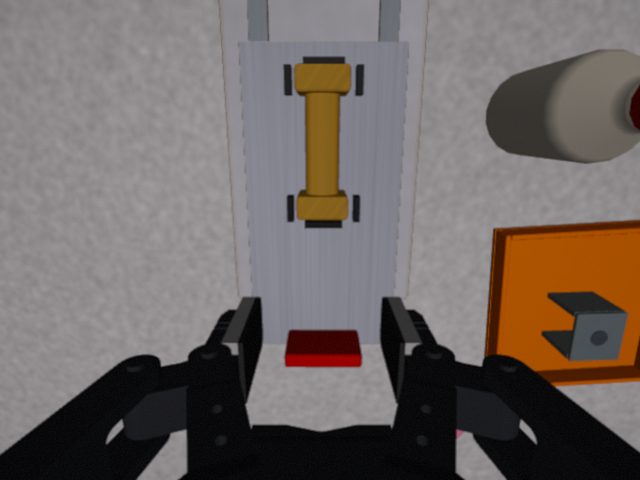

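The fitting lies in the cradle between the lips, at about (322,140). I'll check it numerically, then back off, turn and close the jaws for the push.

```bash
python3 - <<'E'
from h import *
np.set_printoptions(precision=1,suppress=True)
p,d,T=load('w15')
P=onz('wrist',[(323,79),(322,206.5)],66,T);print(P,P.mean(0),np.degrees(np.arctan2(P[0,1]-P[1,1],P[0,0]-P[1,0])),dep('wrist',d,[(323,79),(322,206)],T))
L=onz('wrist',[(288,79),(360,79),(291,208),(356,208)],46,T);print('sides',L,L.mean(0))
print('ends',onz('wrist',[(324,60),(323,224)],46,T))
print('tab',onz('wrist',[(323,338)],70,T),dep('wrist',d,[(323,340)],T))
go(457,85,150,-4.5)
E
```

```text
[[474.6 307.3  66. ]
 [468.9 239.7  66. ]] [471.7 273.5  66. ] 85.20332812543975 [[474.6 307.3  65.9]
 [468.9 239.9  65.7]]
sides [[454.8 311.2  46. ]
 [496.  308.   46. ]
 [449.1 236.3  46. ]
 [489.8 233.2  46. ]] [472.4 272.2  46. ]
ends [[476.1 319.6  46. ]
 [468.4 224.5  46. ]]
tab [[463.2 157.1  70. ]] [[462.4 145.4  52.7]]
shift [-121.4   -3.7   13.2] turn 1.568 cur [470.4 205.7 163.3] yaw 85.34
```

>>> play_rows --increments '[[20,[-25,0,0],0.12],[0,[-50,0,0],0.24],[0,[-75,0,0],0.36],[0,[-100,0,0],0.48],[0,[-124,0,0],0.6]]'

```text
t: 13.63
eef_pos: [457.2, 84.0, 156.2]
tcp_rot: [179.9, -0.1, 50.6]
ft_force: [0.7, -1.0, 0.3]
grip_width: 0.0
```

>>> play_rows --increments '[[0,[0,0,0],0.12],[0,[0,0,0],0.24],[0,[0,0,0],0.36],[0,[0,0,0],0.48],[0,[0,0,0],0.6]]'

```text
t: 14.05
eef_pos: [457.5, 85.0, 156.1]
tcp_rot: [180.0, -0.1, 16.2]
ft_force: [0.6, 0.6, -0.0]
grip_width: -0.0
```

```bash
python3 - <<'E'
from h import *
go(457,85,62,-4.5)
E
```

```text
shift [-0.6 -0.1 94.1] turn 0.362 cur [457.5  85.  156.1] yaw 16.25
```

The fitting is seated: 0.7 and 1.3 mm off the cradle centre, tilt within 0.3°, flange top at 66 mm. Finishing the turn and lowering behind the tab.

>>> play_rows --increments '[[0,[0,0,20],0.12],[0,[0,0,45],0.24],[0,[0,0,70],0.36],[0,[0,0,90],0.36],[0,[0,0,93],0.36]]'

```text
t: 14.47
eef_pos: [454.8, 85.2, 59.5]
tcp_rot: [180.0, 0.3, -4.0]
ft_force: [-0.9, -0.3, -0.4]
grip_width: 0.3
```

```bash
python3 - <<'E'
from h import *
np.set_printoptions(precision=1,suppress=True)
p,d,T=load('w15');print('tab',onz('wrist',[(323,358)],70,T),dep('wrist',d,[(323,358)],T))
shot('w16');shot('s16','scene');go(457,100,62,-4.5)
E
```

```text
tab [[462.8 141.5  70. ]] [[462.8 141.5  69.9]]
shift [ -1.  -14.8   0. ] turn 0.009 cur [456.9  85.2  62. ] yaw -4.0
```

View pics/s16.png

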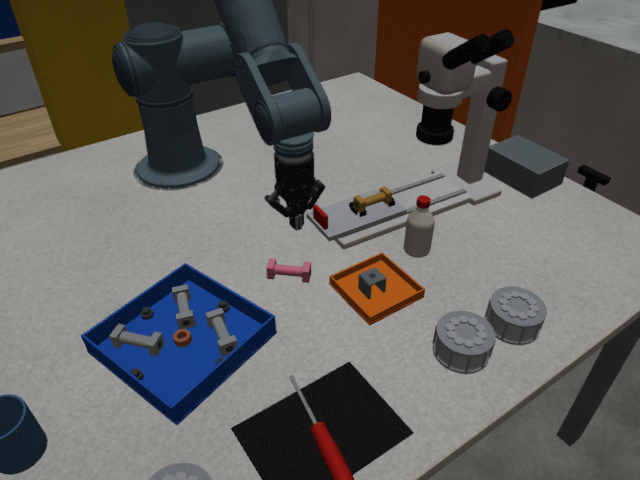

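View pics/w16.png

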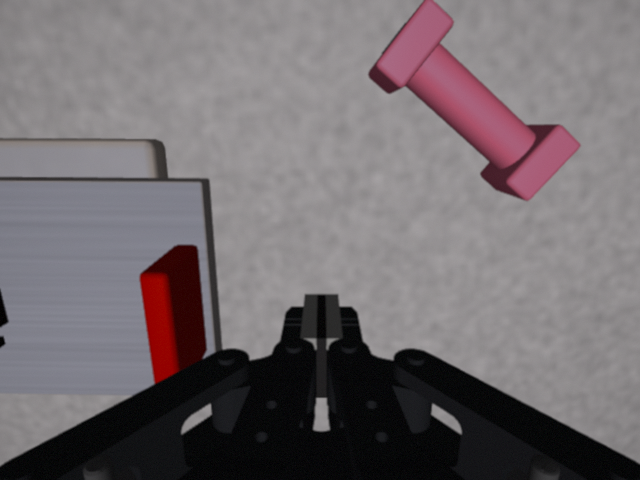

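The carriage, tab and closed fingers are seen clear of each other. I'll check how low the finger linkages hang relative to the tab top.

```bash
python3 - <<'E'
from h import *
np.set_printoptions(precision=1,suppress=True)
p,d,T=load('w16')
uv=[(232,356),(200,372),(150,400),(265,365),(292,320),(296,345),(310,300),(321,300),(300,310)]
print(np.c_[uv,dep('wrist',d,uv,np.eye(4))])
E
```

```text
[[232.  356.   12.6 -24.6 -34.1]
 [200.  372.   11.  -32.  -39.1]
 [150.  400.   11.  -40.6 -50.1]
 [265.  365.    6.2 -16.5 -28.9]
 [292.  320.    6.1 -10.6  -1. ]
 [296.  345.   12.6  -7.4 -28.4]
 [310.  300.   10.2  -4.3   7. ]
 [321.  300.   10.4  -0.1   6.7]
 [300.  310.    6.3  -8.1   6.4]]
```

The linkages sit about 96 mm up, clear of the 70 mm tab, and the finger contact face is 10.6 mm ahead of the TCP. Approaching the tab.

>>> play_rows --increments '[[0,[0,-8,0],0],[0,[0,-16,0],0],[0,[0,-24,0],0],[0,[0,-30,0],0],[0,[0,-34,0],0]]'

```text
t: 14.98
eef_pos: [459.9, 120.2, 62.4]
tcp_rot: [-180.0, -0.1, -4.0]
ft_force: [0.1, 0.2, -0.1]
grip_width: 0.1
```

>>> play_rows --increments '[[0,[0,-3,0],0],[0,[0,-6,0],0],[0,[0,-10,0],0],[0,[0,-15,0],0],[0,[0,-20,0],0]]'

```text
t: 15.4
eef_pos: [461.2, 139.2, 62.0]
tcp_rot: [180.0, -0.0, -4.0]
ft_force: [0.3, -2.4, 1.2]
grip_width: -0.0
```

>>> play_rows --increments '[[0,[0,-6,0],0],[0,[0,-12,0],0],[0,[0,-18,0],0],[0,[0,-24,0],0],[0,[0,-30,0],0]]'

```text
t: 15.82
eef_pos: [463.0, 169.6, 61.7]
tcp_rot: [180.0, -0.0, -4.0]
ft_force: [2.2, -2.6, 0.5]
grip_width: 0.0
```

```bash
python3 - <<'E'
from h import *
shot('w17');shot('s17','scene');print(manip.state()['eef_pos'],manip.state()['ft_force'])
E
```

```text
[462.42271826 170.05010731  61.47981248] [-0.6346731  -1.19587145 -0.21406422]
```

View pics/w17.png

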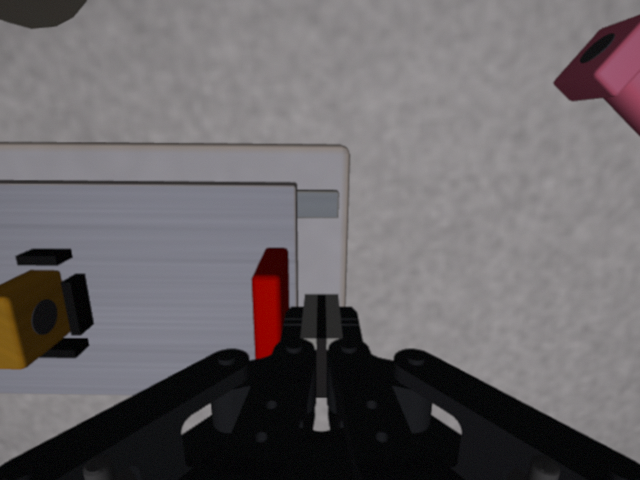

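View pics/s17.png

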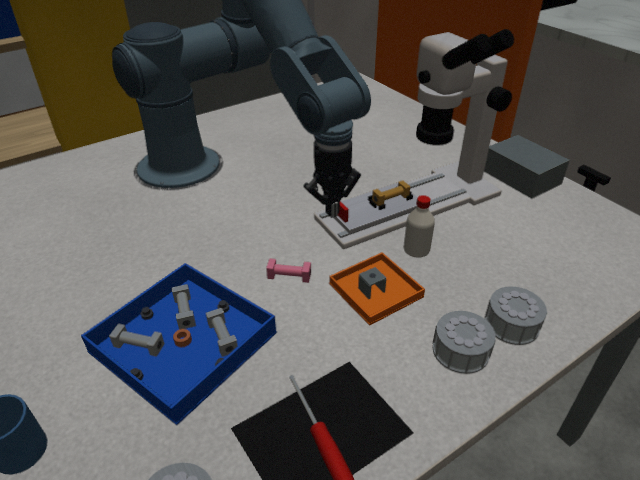

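The carriage follows, with about 2.5 N of drag, and the fitting stays in the cradle. I'll estimate the lens axis from the scene view to know how far remains.

```bash
python3 - <<'E'
from h import *
np.set_printoptions(precision=1,suppress=True)
p=cv2.imread('pics/s17.png')
cv2.imwrite('pics/s17z.png',cv2.resize(p[80:160,390:490],None,fx=6,fy=6,interpolation=cv2.INTER_CUBIC))
print(onz('scene',[(435,135)],165))
go(462.4,200,62)
E
```

```text
[[481.5 434.8 165. ]]
shift [ -2.1 -29.9  -0.5] turn 0.0 cur [462.4 170.1  61.5] yaw -3.97
```

View pics/s17z.png

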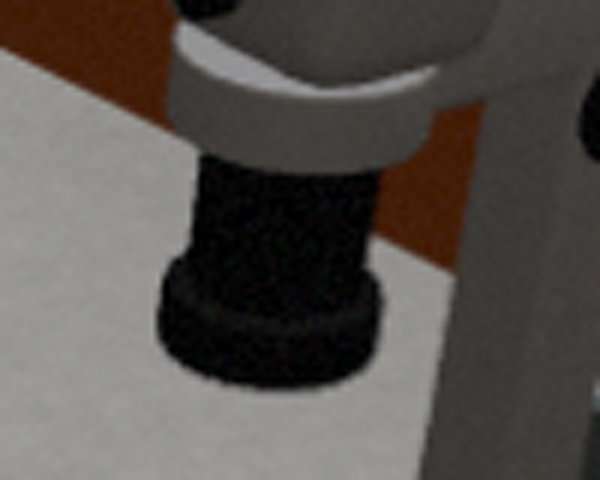

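The lens axis is at roughly y ≈ 435, so home should be near TCP y ≈ 287. Pushing on.

>>> play_rows --increments '[[0,[0,-6,0],0],[0,[0,-14,0],0],[0,[0,-22,0],0],[0,[0,-30,0],0],[0,[0,-38,0],0]]'

```text
t: 16.33
eef_pos: [465.3, 207.6, 61.4]
tcp_rot: [180.0, 0.0, -4.0]
ft_force: [-0.1, -3.2, -1.6]
grip_width: -0.1
```

>>> play_rows --increments '[[0,[0,-8,0],0],[0,[0,-16,0],0],[0,[0,-24,0],0],[0,[0,-31,0],0],[0,[0,-36,0],0]]'

```text
t: 16.75
eef_pos: [468.1, 243.7, 61.7]
tcp_rot: [-180.0, 0.0, -4.0]
ft_force: [0.6, -3.1, -1.1]
grip_width: 0.1
```

```bash
python3 - <<'E'
from h import *
shot('w18');shot('s18','scene');print(manip.state()['eef_pos'],manip.state()['ft_force'])
go(471,287,62)
E
```

```text
[468.38648551 243.91851792  62.05684192] [ 0.90755476 -1.19592133  0.72823973]
shift [ -0.4 -43.2   0.1] turn 0.0 cur [468.4 243.9  62.1] yaw -3.98
```

View pics/s18.png

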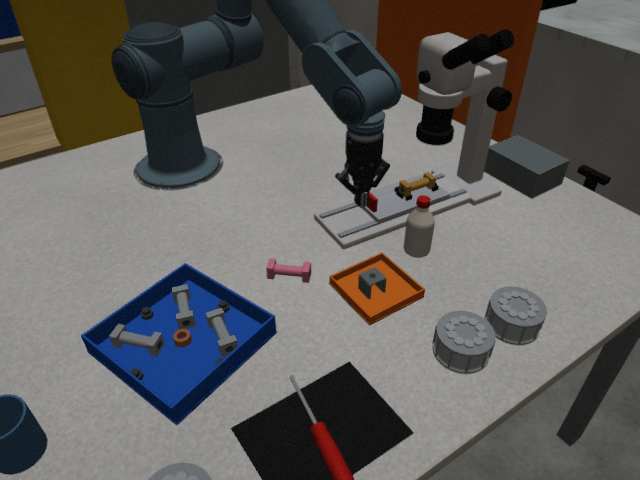

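View pics/w18.png

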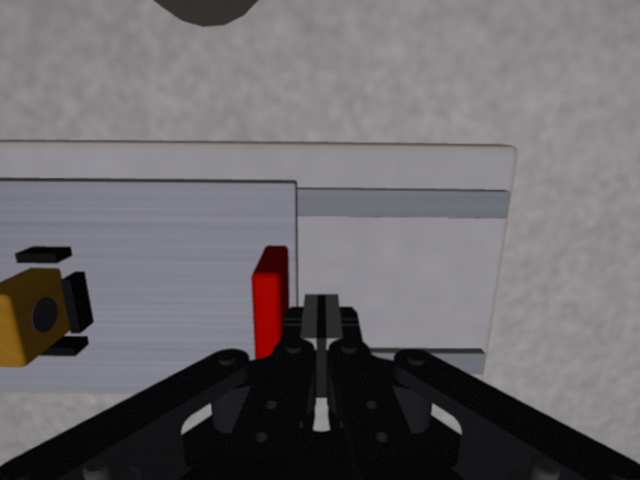

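The arm is well clear of the microscope and bottle. Continuing, slowing near the end.

>>> play_rows --increments '[[0,[0,-6,0],0],[0,[0,-12,0],0],[0,[0,-18,0],0],[0,[0,-23,0],0],[0,[0,-27,0],0]]'

```text
t: 17.27
eef_pos: [470.4, 270.3, 62.0]
tcp_rot: [-180.0, -0.1, -4.0]
ft_force: [0.3, -1.8, 0.2]
grip_width: -0.0
```

>>> play_rows --increments '[[0,[0,-2,0],0],[0,[0,-4,0],0],[0,[0,-6,0],0],[0,[0,-8,0],0]]'

```text
t: 17.6
eef_pos: [470.8, 276.7, 61.9]
tcp_rot: [179.8, -0.0, -4.0]
ft_force: [-0.7, -15.1, 6.3]
grip_width: 0.2
```

>>> play_rows --increments '[[0,[0,-1.5,0],0],[0,[0,-3,0],0],[0,[0,-4,0],0]]'

```text
t: 17.85
eef_pos: [470.8, 277.0, 62.0]
tcp_rot: [179.3, 0.1, -3.9]
ft_force: [-1.3, -30.2, 13.0]
grip_width: -0.1
```

The tab stopped at TCP y = 277 with the force climbing to 30 N, so the carriage is at its stop. Backing off and checking.

>>> play_rows --increments '[[0,[0,4,0],0],[0,[0,12,0],0],[0,[0,30,0],0],[0,[0,60,-20],0],[0,[0,95,-40],0]]'

```text
t: 18.27
eef_pos: [462.4, 186.7, 100.8]
tcp_rot: [-180.0, 0.2, -3.9]
ft_force: [0.3, -0.0, -0.2]
grip_width: -0.0
```

>>> play_rows --increments '[[0,[0,20,-30],0],[0,[0,40,-60],0],[0,[0,60,-80],0],[0,[0,60,-80],0]]'

```text
t: 18.6
eef_pos: [462.5, 125.2, 186.7]
tcp_rot: [-179.9, -0.5, -4.2]
ft_force: [0.4, -0.4, 0.6]
grip_width: -0.0
```

```bash
python3 - <<'E'
from h import *
p,d,T=shot('w19');print(T[:3,3]);shot('s19','scene');shot('t19','top')
p,_,_=load('s19')
cv2.imwrite('pics/s19z.png',cv2.resize(p[110:250,300:500],None,fx=4,fy=4,interpolation=cv2.INTER_CUBIC)[...,::-1])
E
```

```text
[462.51608785 125.18575902 186.66252   ]
```

View pics/s19z.png

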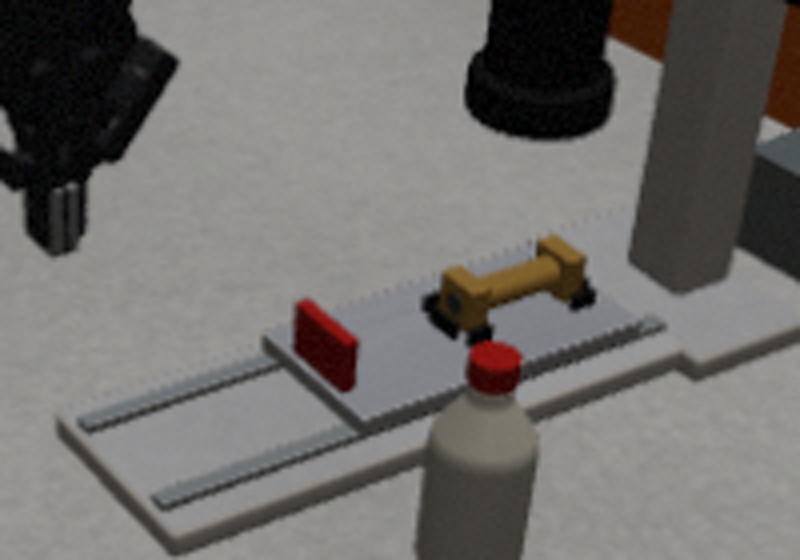

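View pics/t19.png

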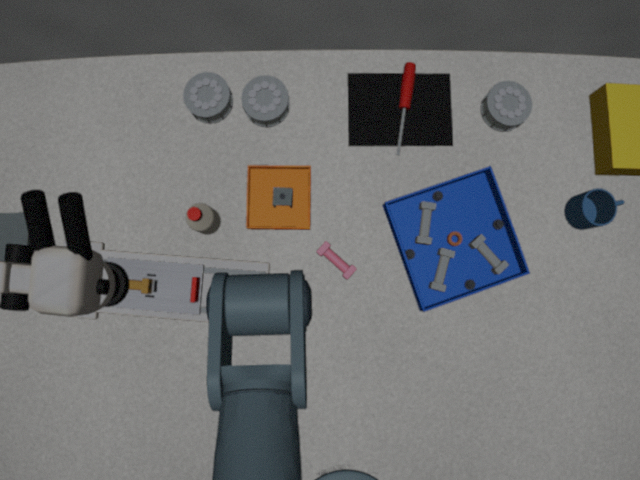

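View pics/w19.png

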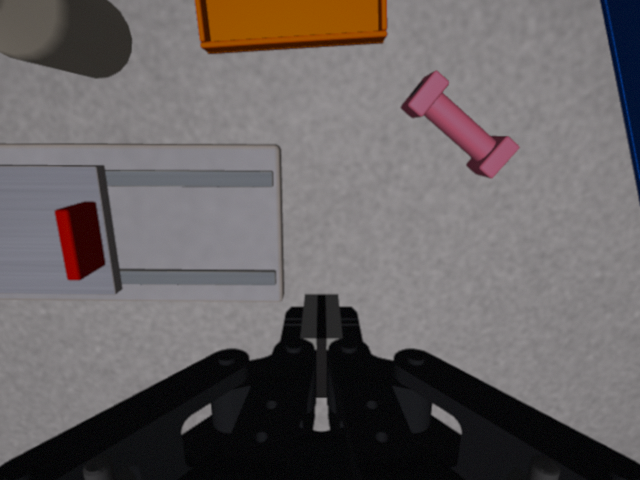

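The scene zoom shows the fitting in its lips under the ring light. The top view shows the tab at (195,290), and the bottle, bracket and crate parts in place. A numeric check follows.

```bash
python3 - <<'E'
from h import *
np.set_printoptions(precision=1,suppress=True)
p,d,_=load('t19')
r=[b for b in blobs(mask(p,(0,150,50),(6,255,255)),15) if 180<b[:,0,0].mean()<205 and b[:,0,1].mean()>270][0]
c=cv2.minAreaRect(r)[0];P=onz('top',[c],70)[0];print('tab',c,P,'nest est',P+132*np.array([.078,.997,0]))
p0=cv2.imread('pics/top0.png')[...,::-1].copy()
r=[b for b in blobs(mask(p0,(0,150,50),(6,255,255)),15) if 265<b[:,0,0].mean()<285 and b[:,0,1].mean()>270][0]
P0=onz('top',[cv2.minAreaRect(r)[0]],70)[0];print('tab0',P0,'travel',np.linalg.norm(P-P0))
# scene: flange top-face centres (zoom x4 from 300,110)
f=lambda x,y:(300+x/4,110+y/4)
A=onz('scene',[f(467,283),f(562,248)],66);print('fit',A,A.mean(0),np.linalg.norm(A[0]-A[1]),np.degrees(np.arctan2(A[1,1]-A[0,1],A[1,0]-A[0,0])))
# tab top centre in scene
print('tab scene',onz('scene',[f(326,322)],70))
# lens ring: underside ellipse edges
print('ring L/R',onz('scene',[(390+158/6,80+325/6),(390+380/6,80+325/6),(390+272/6,80+388/6)],165))
print('bracket',onz('top',[(283,197)],42)); print('bottle',dep('top',d,[(195,214)]))
E
```

```text
tab (193.8009033203125, 289.4867248535156) [473.4 291.8  70. ] nest est [483.7 423.4  70. ]
tab0 [462.  137.9  70. ] travel 154.3613613599426
fit [[488.  389.1  66. ]
 [491.1 461.   66. ]] [489.6 425.1  66. ] 71.96837874378156 87.56813599725976
tab scene [[478.3 293.1  70. ]]
ring L/R [[455.3 403.3 165. ]
 [501.6 471.3 165. ]
 [514.3 404.1 165. ]]
bracket [[655.9 121.6  42. ]]
bottle [[612.  277.4 129.3]]
```

```bash
python3 - <<'E'
from h import *
p,_,_=load('s19')
cv2.imwrite('pics/s19y.png',cv2.resize(p[160:205,390:460],None,fx=10,fy=10,interpolation=cv2.INTER_CUBIC)[...,::-1])
E
```

```text
(no output)
```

View pics/s19y.png

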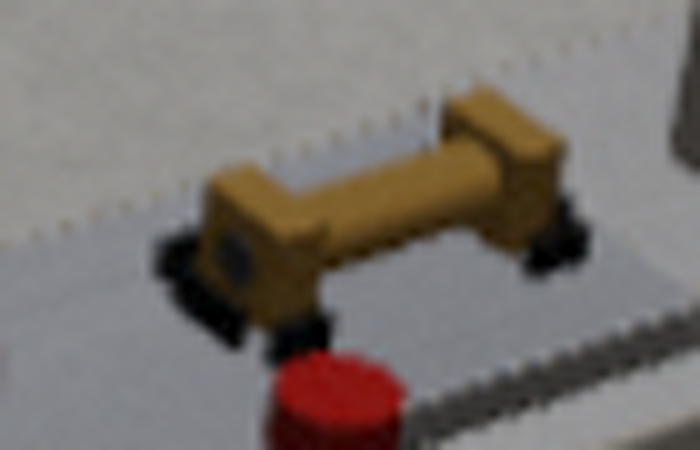

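The fitting sits in the lips, at 425 from this view and 423 from the tab. The scene estimate put the lens at about 434, so I'll check the lens axis again from the top view.

```bash
python3 - <<'E'
from h import *
np.set_printoptions(precision=1,suppress=True)
p,d,_=load('t19')
cv2.imwrite('pics/t19z.png',cv2.resize(p[235:335,70:220],None,fx=5,fy=5,interpolation=cv2.INTER_CUBIC)[...,::-1])
print('top ring edge',onz('top',[(129.1,285.7)],165))
for u in range(118,136,2): print(u,dep('top',d,[(u,284)],r=0)[0])
ps,ds,_=load('s19')
for uv in [(425,131),(430,138),(435,140),(440,138),(447,134),(452,130)]: print(uv,dep('scene',ds,[uv],r=0)[0])
E
```

```text
top ring edge [[480.8 386.7 165. ]]
118 [483.8 393.6 201.1]
120 [483.8 393.7 191.4]
122 [483.8 389.6 192.9]
124 [483.8 387.  190. ]
126 [483.8 385.5 184.2]
128 [483.8 385.  175.7]
130 [483.6 423.1  57.7]
132 [483.6 417.3  62.6]
134 [483.6 413.8  60.8]
(425, 131) [487.9 395.  188.7]
(430, 138) [507.2 392.5 181.1]
(435, 140) [516.2 398.9 178.5]
(440, 138) [522.5 406.4 183.7]
(447, 134) [524.5 424.  188.8]
(452, 130) [518.8 444.4 189.9]
```

View pics/t19z.png

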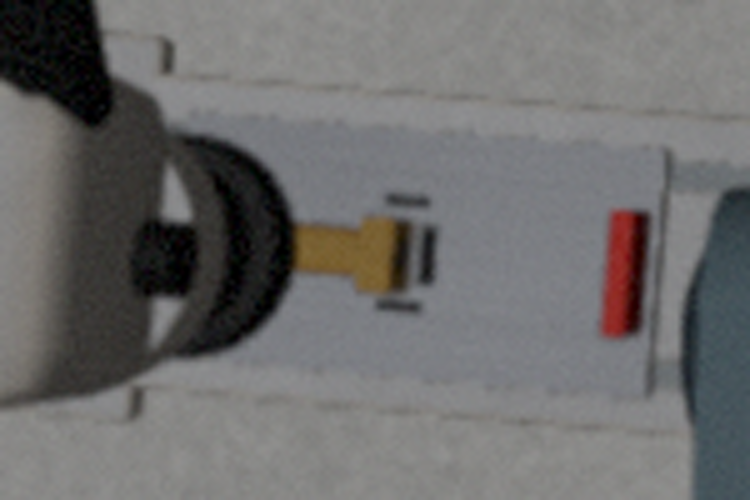

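A circle fit to the depth points puts the ring axis at about (485,425), which matches the cradle at 423–425, so the carriage is home. One last check of the fitting's play along the slide.

```bash
python3 - <<'E'
from h import *
np.set_printoptions(precision=1,suppress=True)
p,d,_=load('t19')
row=p[282:291].mean(0)
for u in range(138,162): print(u,row[u].round())
for u in (150,151,151.5): print('flange',u,onz('top',[(u,286.5)],66)[0])
for u in (153.5,154,154.5): print('stop',u,onz('top',[(u,286.5)],46)[0])
for z,q in ((66,[(147,278.8),(147,293.3)]),(46,[(152,275),(149.5,296.3)])): print(z,onz('top',q,z))
E
```

```text
138 [117.  94.  55.]
139 [118.  95.  56.]
140 [118.  95.  55.]
141 [118.  95.  51.]
142 [122.  97.  52.]
143 [120.  96.  50.]
144 [121.  96.  50.]
145 [122.  98.  52.]
146 [120.  96.  50.]
147 [110.  85.  44.]
148 [78. 59. 32.]
149 [43. 33. 13.]
150 [35. 28. 20.]
151 [58. 54. 50.]
152 [91. 90. 91.]
153 [91. 92. 94.]
154 [58. 59. 60.]
155 [28. 28. 30.]
156 [53. 54. 56.]
157 [102. 104. 108.]
158 [122. 123. 129.]
159 [124. 126. 131.]
160 [123. 126. 130.]
161 [124. 126. 131.]
flange 150 [478.9 379.7  66. ]
flange 151 [478.9 377.7  66. ]
flange 151.5 [478.9 376.7  66. ]
stop 153.5 [478.8 378.9  46. ]
stop 154 [478.8 377.8  46. ]
stop 154.5 [478.8 376.8  46. ]
66 [[493.8 385.9  66. ]
 [465.6 385.6  66. ]]
46 [[501.6 382.2  46. ]
 [459.4 386.8  46. ]]
```

The fitting is about +1.9 mm along the slide and about 1 mm across it, inside the 7 mm limit. The arm is clear, so I'm handing in.

```bash
python3 - <<'E'
from bench import manip,ticket
s=manip.state();print(s['t'],s['eef_pos'],s['ft_force'])
print(ticket.hand_in())
E
```

```text
18.75 [459.33834406 127.34500392 181.03948958] [ 0.28962241  0.35340991 -0.82832574]
the job is handed in; nothing more can be done
None
```

The job is done and handed in at 18.75 s; the hand-in gives no verdict. I put the bracket in the orange tray and laid the brass fitting in the cradle. I then pushed the carriage by its red tab until it hit its stop, where the tab stopped moving and the force climbed to 30 N.

**Last checks:**
- **Fitting:** it lies between the lips, about 2 mm off the cradle's centre along the slide and 1 mm across, against a 7 mm limit. Its height and angle were measured only before the push: flange top at 66 mm, which puts the centre 15 mm above the cradle floor, and axis within 0.3° of the slide.
- **Carriage:** the tab moved about 154 mm. The cradle is now at y ≈ 423–425 mm and the lens axis, fitted from depth points, is at about 425 mm.
- **Bracket:** it stands in the tray, about 11 mm off centre.
- **The rest:** the crate parts look untouched, the bottle is within 1 mm of where it stood, and nothing came near the microscope.

**Checks that disagreed:**
- **Lens axis:** a rough early estimate put it at y ≈ 435 mm. The depth data and the top view both gave about 425 mm, which agrees with the stop.
- **Scene camera:** its points at the fitting and the tab read about 5 mm high in x.
- **Fitting height in the crate:** some ray pairs with a short baseline gave useless heights. I relied on the depth readings and a better-placed pair instead.

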